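# Right a flopped measuring-head stand and park it in its fork

## Robot

A 6-joint arm with a two-finger parallel gripper is mounted at the origin on the work surface. World frame = base frame: x ahead of the robot, y to its left, z up, the work surface at z = 0. Lengths are in m, angles in degrees, forces in N, time in s.
With the tool pointing down it reaches from about 0.375 to 0.975 m from the base axis. Payload 3.8 kg.
Tool frame: the origin (TCP) lies midway between the tips of the shut fingers; the grasp point (between the pads) lies 19 mm behind it; z points along the fingers, y is the line along which they close (so a half turn about z gives the same grasp; the last joint's range is limited). The gripper opens to 88 mm and grips with 3 to 60 N. Pads are 18 mm wide; open, the fingers measure 123 mm over their backs; the gripper's body (75 mm by 187 mm) begins 45 mm behind the grasp point.
Start: joints at [-77.573, 15.12, 91.902, -0, 72.978, -2.114], TCP at [0.169, -0.653, 0.239] pointing down, gripper open.
Joint ranges: [-150.88, 150.88], [-54.13, 125.18], [17.81, 147.31], [-75.09, 255.09], [0, 152.58], [-146.25, 146.25]. Speed limits (degrees/s): [147.25, 147.25, 180, 180, 180, 180].

## Interface

Orientations are given as [roll, pitch, yaw] about the fixed x, y, z axes, in that order (R = Rz(yaw) Ry(pitch) Rx(roll)).
In Python, from plant import robot gives the robot as it stands. The module is installed in compiled form; this text tells all that it offers.
- The arm moves only by the tool drive_tool, never from a script. Its argument "rows" is a list of rows, each an object with "translation": the shift along the world's x, y, z scaled (see below), a list of three; "angular": the turn, a rotation vector about the world's x, y, z scaled (see below), a list of three. In form: [{"translation": [x, y, z], "angular": [wx, wy, wz]}, ...]. A call has 1 to 10 rows; each row shifts and turns the commanded pose from where the row before left it; what a row does not reach is not made up. The controller multiplies each number of a shift by 40 mm and each number of a turn by 0.15 rad. A row lasts 1/10 s, in which the tool goes at most 50 mm and 8.59 degrees, less where a joint would pass 70% of its speed; a pose out of reach is approached as far as the arm can. A call with a number of a shift or a turn outside -1 to 1 is refused whole. A call with a gripper value outside its range is refused whole. "grip" is the opening, from -1 (shut) to 1 (fully open), set as the call begins (left out, the last holds). The fingers move at their own pace and stop on an object; "force" is the grip in N (left out, the last holds). Time passes only in rows, so rows that do not move let the fingers close. It gives the time, the measured TCP pose, the force, the opening and the grip force at its end, in the units of the state.
- robot.get_state(): the state, without advancing time (a new reading comes with each control period).
- robot.get_image(name): name is "side" or "top"; returns a dict with "img" (400x640x3 uint8, blue, green, red), "z_map" (400x640 float32, m along the optical axis (not along the pixel's ray), 0 where there is no reading), "intrinsics" (3x3 intrinsics, pixels), "pose" (4x4, takes a point from camera to world coordinates). Camera axes: x right, y down, z forward; pixel columns grow to the right and rows downward; lengths in m; the calibration is good to about 2 mm. A picture is of the moment at which its call begins.
- robot.job_done(): hands the job in; it is judged then, once.
The state is a dict: "clock": time; "q": joint angles; "dq": joint speeds; "joint_efforts": joint torques, N m; "eef_pos": TCP position; "orientation": TCP orientation; "contact_force": force on the tool from outside, world axes, zero at the start; "moment": the same for the moment, N m; "gripper_width": finger opening in m; "grasp_force": force on a finger pad.
Only numpy, scipy, OpenCV 4.12 (cv2) and the standard library are available. Lean on these libraries where they do the work, as an engineer would, in place of code of your own. Each camera call takes 0.05 s, during which the arm holds its last target. There are 200 camera calls.

## Task

The measuring head's tilting column has flopped over onto its stop, because its hinge spring is too weak to hold it. Grip the stand by its red handle, lift it, tilt the stand to bring the column upright, and keep the column balanced upright and touching nothing for at least five seconds in the clear before you take it to the blue dock; then slide the upright column between the two yellow tines of the fork from their open end, set the stand down flat in the dock tray and let go. Do not bring the column to the dock leaning, do not throw it over or swing the stand about, and leave everything else on the bench where it is.

Things in the scene. Friction and masses are not known exactly. Their poses are not given: they have to be found in the camera images.
- carrier: The stand's base, 0.50 kg: dark steel plate 280 x 110 x 12 mm (x -100 to +180 mm, y +-55 mm). Origin on its underside, below the handle; x runs along the plate from handle to column, y left, z up. Grey ballast block 40 x 80 x 30 mm on the plate at x = -75 mm, so the stand balances near the handle. Starts flat on the bench.
- handle (a point): Grip point in the red handle, 50 mm above the carrier's origin, axes as the carrier's. The handle is a block 60 mm along x, 30 mm along y, from 12 to 72 mm above the plate's underside: grip it across y.
- hinge (a point): Where the column is hinged to the carrier: at x = 150, y = 0, z = 45 mm in its frame, axis along x, axes as the carrier's. Aluminium cheeks up to z = 62 mm. Fixed stops let the column turn 0.4 rad either way of the carrier's z. Between the two act a spring of 0.24 N m/rad (zero when the column is along the carrier's z) and an oil damper of 0.075 N m s/rad; no friction.
- column: Tilting column: aluminium rod, 16 mm diameter, 165 mm long, with the head on top. Origin at the hinge, z along the rod, x along the hinge. About 0.26 kg (+-15 %), centre of mass 167 mm up, inertia about the hinge 0.0078 kg m2. Gravity (0.43 N m/rad) beats the spring: upright is unstable, about 0.5 s; steer by tilting the carrier about its x. Starts on its stop, -0.4 rad about x (leans to +y).
- head (a point): Centre of the white measuring head with its orange band, 44 x 70 x 50 mm, on the column 185 mm from the hinge (the head reaches from 160 to 210 mm); axes as the column's.
- dock: Fixed dock: blue tray with a rim, and a white post that carries the yellow fork. Origin at bench level, below where the carrier's origin belongs; x, y as the carrier's when it is parked. The post stands from x = 232 to 258 mm, 100 mm wide, 175 mm high.
- tray (a point): On the tray floor, 8 mm above the dock's origin: where the carrier's origin comes to rest. The rim is 8 mm thick and 12 mm higher than the floor; inside it the tray runs from x = -112 to +192 mm and y = -67 to +67 mm, 12 mm play round the base.
- fork (a point): Middle of the fork slot, at x = 150, y = 0, z = 163 mm in the dock's frame, same axes. Yellow tines on both sides along x, 36 mm apart, 24 mm high (+-12), from the post to 39 mm on the -x side of this point, then flaring to a mouth about 66 mm wide at -67 mm: open towards -x, the rod enters moving along +x. With the base seated the rod stands here, resting against a tine.
- test_block: Bystander: steel disc, 60 mm diameter, 15 mm high, lying on the bench; origin under its centre.
- anvil: Bystander: dark mushroom-shaped steel anvil, 76 mm across, 46 mm high; origin under its centre.
- oil: Bystander: amber bottle, 48 mm diameter, 110 mm high; origin under its centre.
- loupe: Bystander: black loupe, 44 mm diameter, 40 mm high; origin under its centre.
- driver: Bystander: screwdriver lying on the bench; origin under its middle.

How it is judged:
By the outcome, as a careful person would: the job done as asked, in the order asked, and still so for the second after the job is handed in, with the robot touching nothing.
It also fails if it takes over 64 s, if anything falls off the work surface, if the arm or the gripper's body presses on something with over 40 N, if the wrist force passes 120 N, or if a joint passes its speed limit or range.

## Working session

There is one attempt and no reset: what is moved stays moved. The work goes in short steps, Python scripts to look and compute and a tool call to move; the robot and the scene stay as the last step left them, time stands still between calls to the robot, and variables do not carry over. Pictures are saved under pics/ and viewed, at most 10 in all, crops included, and the job is handed in when it is done.

Besides the shell and the picture viewer there is one more tool, called after "Emit:" by a JSON object that holds its "method" and its "body". drive_tool: Moves the arm, as the interface text tells. Shifts and turns lie within -1 to 1; 1 stands for 40 mm of shift or 0.15 rad of turn. Its arguments: {"type":"object","properties":{"rows":{"type":"array"},"grip":{"type":"number"},"force":{"type":"number"}},"required":["rows"]}

```bash
mkdir -p pics
cat > h.py <<'E'
import numpy as np, cv2
from plant import robot
def cloud(d):
    K=d["intrinsics"];T=d["pose"];z=d["z_map"];v,u=np.indices(z.shape)
    p=np.stack([(u-K[0,2])/K[0,0]*z,(v-K[1,2])/K[1,1]*z,z],-1)
    return p@T[:3,:3].T+T[:3,3]
E
python3 - <<'E'
from h import *
print(robot.get_state())
for n in("side","top"):
    d=robot.get_image(n);cv2.imwrite(f"pics/{n}0.png",d["img"]);np.savez(f"{n}0.npz",**d);print(n,d["pose"].round(3).tolist(),d["intrinsics"].tolist(),(d["z_map"]>0).mean())
E
```

```text
{'clock': 0.0, 'q': array([-7.75743689e+01,  1.51670338e+01,  9.19798835e+01,  2.01103562e-03,
        7.29788419e+01, -2.11303228e+00]), 'dq': array([-0.02310528,  0.04698194, -0.01475536, -0.07100092,  0.04928933,
        0.07113832]), 'joint_efforts': array([-1.73605804e-04, -5.02117789e+01, -3.56879783e+01,  7.25939102e-02,
        2.93949433e-02, -1.78498985e-04]), 'eef_pos': array([ 0.16931748, -0.65268646,  0.23742593]), 'orientation': array([-1.79874397e+02, -6.55721086e-03,  1.45380654e+01]), 'contact_force': array([ 0.40161644, -0.62236786, -0.13890772]), 'moment': array([-0.03654386,  0.03262792, -0.03701305]), 'grasp_force': 0.0, 'gripper_width': 0.08805265784563714}
side [[-0.986, -0.114, 0.125, 0.467], [-0.168, 0.731, -0.662, 0.746], [-0.016, -0.673, -0.739, 0.857], [0.0, 0.0, 0.0, 1.0]] [[362.3258072803287, 0.0, 315.7984197470455], [0.0, 362.3258072803287, 199.69556249058897], [0.0, 0.0, 1.0]] 0.99592578125
top [[-0.005, -0.982, 0.188, 0.35], [-1.0, 0.009, 0.022, 0.084], [-0.023, -0.187, -0.982, 1.382], [0.0, 0.0, 0.0, 1.0]] [[479.50405520516335, 0.0, 320.7929121388127], [0.0, 479.50405520516335, 199.24432045589342], [0.0, 0.0, 1.0]] 0.99604296875
```

View pics/side0.png

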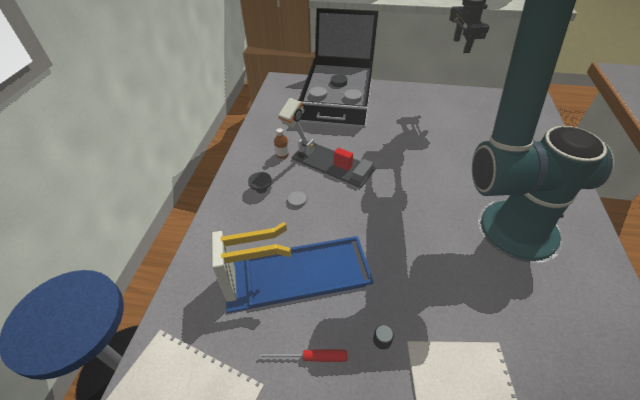

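View pics/top0.png

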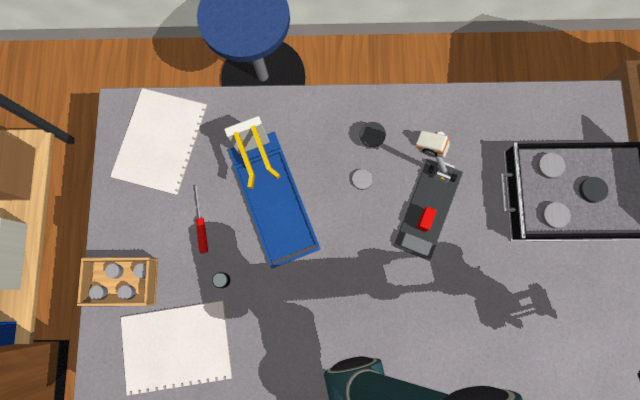

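The side view shows the stand (red handle about (343,158), head about (292,110)) and the dock (tray about (300,270), fork tines about (255,245)). In the top view the handle is near (427,218), the head near (433,145), the tray near (275,200) and the fork near (255,155). The anvil is near (372,133) and the disc near (361,179), both between stand and dock.

```bash
cat >> h.py <<'E'
def masks(im):
    H=cv2.cvtColor(im,cv2.COLOR_BGR2HSV);h,s,v=cv2.split(H)
    return dict(red=((h<6)|(h>174))&(s>170)&(v>80),yel=(h>18)&(h<32)&(s>150)&(v>120),blue=(h>100)&(h<125)&(s>130)&(v>50),orange=(h>6)&(h<18)&(s>150)&(v>120))
def ang(p): 
    r=cv2.minAreaRect((p[:,:2]*1000).astype(np.float32));b=cv2.boxPoints(r)/1000;e=[b[1]-b[0],b[2]-b[1]]
    l=[np.linalg.norm(x) for x in e];i=int(np.argmax(l));a=np.degrees(np.arctan2(e[i][1],e[i][0]));a=a if -90<a<=90 else a-180*np.sign(a)
    return b.mean(0).round(4),np.round(l,4),round(float(a),2)
E
python3 - <<'E'
from h import *
for n in("side","top"):
    d=dict(np.load(n+"0.npz"));P=cloud(d);m=masks(d["img"]);X=P[...,0];Y=P[...,1];Z=P[...,2]
    wk=(X>.2)&(X<1.0)&(Y>-.4)&(Y<.5)
    bench=wk&(Z<.01)&(Z>-.02);print(n,"bench z",np.median(Z[bench]))
    r=m["red"]&wk&(Y<0.05);print(" red z",np.percentile(Z[r],[5,50,95]).round(3)); t=P[r&(Z>.066)];print("  handle top",len(t),ang(t),t[:,2].mean())
    y=m["yel"]&wk; print(" yel z",np.percentile(Z[y],[5,50,95]).round(3)); 
    lab=cv2.connectedComponents((y&(Z>.169)).astype(np.uint8))
    for i in range(1,lab[0]):
        t=P[lab[1]==i]
        if len(t)>15: print("  tine",len(t),ang(t),t[:,2].mean())
    b=m["blue"]&wk&(X<.87);print(" blue z",np.percentile(Z[b],[5,50,95]).round(3))
    t=P[b&(Z<.03)&(Z>-.01)];print("  tray",len(t),ang(t)); t=P[b&(Z<.012)&(Z>.003)];print("  floor",ang(t),t[:,2].mean())
    # white post top
    po=wk&(Z>.15)&(Z<.2)&(Y>.1)&~m["yel"];t=P[po];print("  post",len(t),ang(t) if len(t)>3 else 0)
    # plate
    pl=wk&(abs(Z-.012)<.006)&(Y<0)&(Y>-.35)&(X>.4)&(d["img"].max(2)<110)
    t=P[pl]
    lab=cv2.connectedComponentsWithStats(pl.astype(np.uint8));i=1+np.argmax(lab[2][1:,4]);t=P[lab[1]==i];print("  plate",len(t),ang(t),t[:,2].mean())
    o=wk&(Z>.17)&(Y<0)&(Y>-.3)&(X>.5)&(X<.9);t=P[o];print("  head",len(t),t.mean(0).round(3),t.min(0).round(3),t.max(0).round(3))
E
```

```text
side bench z 0.00011516753615548048
 red z [0.069 0.072 0.074]
  handle top 82 (array([ 0.545 , -0.1781], dtype=float32), array([0.0549, 0.0245], dtype=float32), -18.08) 0.07152335824319701
 yel z [0.172 0.174 0.177]
  tine 270 (array([0.7084, 0.2625], dtype=float32), array([0.0197, 0.1533], dtype=float32), 25.15) 0.17427461253760548
  tine 297 (array([0.6907, 0.3087], dtype=float32), array([0.0206, 0.1511], dtype=float32), 15.69) 0.17447081625502697
 blue z [0.005 0.008 0.02 ]
  tray 5247 (array([0.616 , 0.2544], dtype=float32), array([0.1487, 0.3762], dtype=float32), 21.14)
  floor (array([0.6244, 0.2609], dtype=float32), array([0.1406, 0.3552], dtype=float32), 20.86) 0.007745898810416844
  post 1240 (array([0.7107, 0.2885], dtype=float32), array([0.1015, 0.1774], dtype=float32), 21.91)
  plate 1130 (array([ 0.5809, -0.1953], dtype=float32), array([0.2777, 0.1144], dtype=float32), -23.69) 0.011548249652927934
  head 494 [ 0.708 -0.16   0.226] [ 0.678 -0.203  0.171] [ 0.746 -0.129  0.252]
top bench z 0.001210032191253152
 red z [0.036 0.072 0.076]
  handle top 239 (array([ 0.5453, -
[... 206 characters left out ...]
t32), 26.39) 0.18626021621402142
  tine 252 (array([0.6906, 0.3097], dtype=float32), array([0.0203, 0.1552], dtype=float32), 16.36) 0.17591745900486003
 blue z [0.005 0.01  0.023]
  tray 5477 (array([0.6171, 0.2547], dtype=float32), array([0.1496, 0.3802], dtype=float32), 21.08)
  floor (array([0.6244, 0.2564], dtype=float32), array([0.1477, 0.3664], dtype=float32), 21.54) 0.008430208987566957
  post 489 (array([0.7097, 0.2913], dtype=float32), array([0.0998, 0.1778], dtype=float32), 20.68)
  plate 2479 (array([ 0.582 , -0.1953], dtype=float32), array([0.2811, 0.1192], dtype=float32), -24.15) 0.012597726379357401
  head 694 [ 0.705 -0.168  0.235] [ 0.677 -0.215  0.192] [ 0.742 -0.128  0.256]
```

Emit:
{"method": "drive_tool", "body": {"rows": [{"translation": [0.3, 0.4, 0], "angular": [0, 0, -0.2]}, {"translation": [0.67, 0.84, 0], "angular": [0, 0, -0.35]}, {"translation": [0.67, 0.84, 0], "angular": [0, 0, -0.35]}, {"translation": [0.67, 0.84, 0], "angular": [0, 0, -0.35]}, {"translation": [0.67, 0.84, 0], "angular": [0, 0, -0.35]}, {"translation": [0.67, 0.84, 0], "angular": [0, 0, -0.35]}, {"translation": [0.67, 0.84, 0], "angular": [0, 0, -0.35]}, {"translation": [0.67, 0.84, 0], "angular": [0, 0, -0.35]}, {"translation": [0.67, 0.84, 0], "angular": [0, 0, -0.35]}, {"translation": [0.67, 0.84, 0], "angular": [0, 0, -0.35]}], "grip": 1}}

```text
clock: 1.1
eef_pos: [0.4232, -0.3332, 0.2383]
orientation: [-180.0, 0.0, -14.4]
contact_force: [0.6, 0.6, -0.7]
gripper_width: 0.0881
grasp_force: 0.0
```

Emit:
{"method": "drive_tool", "body": {"rows": [{"translation": [0.67, 0.84, -0.2], "angular": [0, 0, -0.35]}, {"translation": [0.67, 0.84, -0.3], "angular": [0, 0, -0.35]}, {"translation": [0.67, 0.84, -0.5], "angular": [0, 0, -0.35]}, {"translation": [0.67, 0.84, -0.5], "angular": [0, 0, -0.35]}, {"translation": [0.4, 0.5, -0.5], "angular": [0, 0, 0]}, {"translation": [0, 0, 0], "angular": [0, 0, 0]}, {"translation": [0, 0, 0], "angular": [0, 0, 0]}]}}

```text
clock: 1.8
eef_pos: [0.5452, -0.1801, 0.1578]
orientation: [180.0, 0.1, -26.2]
contact_force: [-0.5, 0.6, 0.5]
gripper_width: 0.0884
grasp_force: 0.0
```

Emit:
{"method": "drive_tool", "body": {"rows": [{"translation": [0, 0.02, -0.3], "angular": [0, 0, 0.27]}, {"translation": [0, 0, -0.7], "angular": [0, 0, 0]}, {"translation": [0, 0, -0.8], "angular": [0, 0, 0]}, {"translation": [0, 0, -0.7], "angular": [0, 0, 0]}, {"translation": [0, 0, -0.45], "angular": [0, 0, 0]}, {"translation": [0, 0, -0.2], "angular": [0, 0, 0]}, {"translation": [0, 0, 0], "angular": [0, 0, 0]}]}}

```text
clock: 2.5
eef_pos: [0.545, -0.1808, 0.0325]
orientation: [180.0, 0.1, -24.0]
contact_force: [-0.5, -0.0, -0.6]
gripper_width: 0.0881
grasp_force: 0.0
```

Emit:
{"method": "drive_tool", "body": {"rows": [{"translation": [0, 0, 0], "angular": [0, 0, 0]}, {"translation": [0, 0, 0], "angular": [0, 0, 0]}, {"translation": [0, 0, 0], "angular": [0, 0, 0]}, {"translation": [0, 0, 0], "angular": [0, 0, 0]}, {"translation": [0, 0, 0], "angular": [0, 0, 0]}, {"translation": [0, 0, 0], "angular": [0, 0, 0]}], "grip": -1, "force": 55}}

```text
clock: 3.1
eef_pos: [0.546, -0.1797, 0.0329]
orientation: [180.0, -0.0, -23.9]
contact_force: [0.8, -0.4, -0.0]
gripper_width: 0.0424
grasp_force: 0.0
```

Emit:
{"method": "drive_tool", "body": {"rows": [{"translation": [0, 0, 0], "angular": [0, 0, 0]}, {"translation": [0, 0, 0], "angular": [0, 0, 0]}, {"translation": [0, 0, 0], "angular": [0, 0, 0]}, {"translation": [0, 0, 0], "angular": [0, 0, 0]}]}}

```text
clock: 3.5
eef_pos: [0.5456, -0.1801, 0.0327]
orientation: [180.0, 0.0, -23.9]
contact_force: [-2.6, -2.8, 2.1]
gripper_width: 0.0294
grasp_force: 55.0
```

Emit:
{"method": "drive_tool", "body": {"rows": [{"translation": [0, 0, 0.1], "angular": [0, 0, 0]}, {"translation": [0, 0, 0.3], "angular": [0, 0, 0]}, {"translation": [0, 0, 0.5], "angular": [0, 0, 0]}, {"translation": [0, 0, 0.6], "angular": [0, 0, 0]}, {"translation": [0, 0, 0.6], "angular": [0, 0, 0]}, {"translation": [0, 0, 0.6], "angular": [0, 0, 0]}, {"translation": [0, 0, 0.6], "angular": [0, 0, 0]}, {"translation": [0, 0, 0.4], "angular": [0, 0, 0]}, {"translation": [0, 0, 0.2], "angular": [0, 0, 0]}, {"translation": [0, 0, 0], "angular": [0, 0, 0]}]}}

```text
clock: 4.5
eef_pos: [0.5463, -0.1798, 0.1896]
orientation: [-180.0, -0.1, -24.0]
contact_force: [0.4, 0.1, -7.2]
gripper_width: 0.0297
grasp_force: 54.9
```

```bash
cat >> h.py <<'E'
from scipy.spatial.transform import Rotation as Ro
OFF=np.array([.150,0,.0123])
def carrier(s):
    R=Ro.from_euler('xyz',s["orientation"],degrees=True)*Ro.from_euler('x',180,degrees=True)
    yaw,p,phi=R.as_euler('ZYX'); return s["eef_pos"]+R.apply(OFF),yaw,p,phi
def lean(d,s):
    H,yaw,p,phi=carrier(s); P=(cloud(d)-H)@Ro.from_euler('z',yaw).as_matrix()
    r=np.hypot(P[...,1],P[...,2]); Q=P[(abs(P[...,0])<.03)&(r>.155)&(r<.235)&(P[...,2]>.1)&(d["z_map"]>0)]
    if len(Q)<40: return None
    th=np.arctan2(-Q[:,1].mean(),Q[:,2].mean())
    for _ in range(8):
        c,sn=np.cos(th),np.sin(th); y=c*Q[:,1]+sn*Q[:,2]; z=-sn*Q[:,1]+c*Q[:,2]
        t=z>.202; yt=y[t]; m=(np.percentile(yt,3)+np.percentile(yt,97))/2; th-=m/.21
    sl=np.polyfit(yt,z[t],1)[0]
    return th,th+sl,np.ptp(np.percentile(yt,[3,97])),np.median(z[t]),t.sum(),Q[t|True][:,0].mean()
def look():
    out=[]
    for n in("top","side"):
        s=robot.get_state();d=robot.get_image(n);out.append((s["clock"],lean(d,s)))
    return out,robot.get_state(),d
E
python3 - <<'E'
from h import *
o,s,d=look();H,yaw,p,phi=carrier(s);print(H,np.degrees([yaw,p,phi]),s["clock"],s["moment"])
for t,l in o:print(t,np.round(l,4))
cv2.imwrite("pics/side1.png",d["img"][:300,150:500])
for n in("top","side"):
    P=cloud(robot.get_image(n));d0=robot.get_image(n)
    m=masks(d0["img"])["red"]&(abs(P[...,1]+.18)<.1)&(P[...,2]>.15); t=P[m];t=t[t[:,2]>np.percentile(t[:,2],80)-.006];print(ang(t),t[:,2].mean())
E
```

```text
[ 0.68212393 -0.24030087  0.19940674] [-2.39615520e+01  1.29083522e-01 -2.44123835e-03] 4.6 [ 0.03926231  0.37911385 -0.02092078]
4.5 [-4.054e-01 -3.904e-01  6.610e-02  2.101e-01  6.600e+02 -7.500e-03]
4.55 [-4.205e-01 -4.141e-01  6.430e-02  2.081e-01  3.350e+02 -7.500e-03]
(array([ 0.5271, -0.159 ], dtype=float32), array([0.0102, 0.0084], dtype=float32), -40.13) 0.22708793502201827Traceback (most recent call last):
  File "<stdin>", line 7, in <module>
    return _quantile_unchecked(
        a, q, axis, out, overwrite_input, method, keepdims, weights)
    return _ureduce(a,
                    func=_quantile_ureduce_func,
    ...<5 lines>...
                    overwrite_input=overwrite_input,
                    method=method)
    r = func(a, **kwargs)
    result = _quantile(arr,
                       quantiles=q,
    ...<2 lines>...
                       out=out,
                       weights=wgt)
    slices_having_nans = np.isnan(arr[-1, ...])
                                  ~~~^^^^^^^^^
IndexError: index -1 is out of bounds for axis 0 with size 0
```

View pics/side1.png

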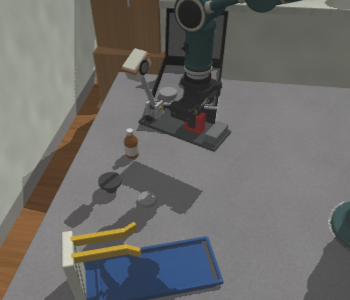

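Emit:
{"method": "drive_tool", "body": {"rows": [{"translation": [0, 0, 0], "angular": [0.06, -0.03, 0]}, {"translation": [0, 0, 0], "angular": [0.12, -0.05, 0]}, {"translation": [0, 0, 0], "angular": [0.16, -0.07, 0]}, {"translation": [0, 0, 0], "angular": [0.16, -0.07, 0]}, {"translation": [0, 0, 0], "angular": [0.16, -0.07, 0]}, {"translation": [0, 0, 0], "angular": [0.12, -0.05, 0]}, {"translation": [0, 0, 0], "angular": [0.06, -0.03, 0]}, {"translation": [0, 0, 0], "angular": [0.06, -0.03, 0]}]}}

```text
clock: 5.6
eef_pos: [0.5458, -0.18, 0.1887]
orientation: [-171.5, -0.0, -24.0]
contact_force: [0.5, 0.2, -7.2]
gripper_width: 0.0298
grasp_force: 54.9
```

```bash
cat > plan.py <<'E'
import sys,json
from h import *
from scipy.optimize import minimize
I,MGL,k,c,ml=.0078,.43,.24,.075,.26*.167
BT,BS=-.005,-.018   # camera biases (from the stop at -0.4)
LAG=float(json.load(open("cfg.json"))["lag"])
def sim(th,w,ph,phs,ay=None,dt=.01):
    """phs: commanded phi at row ends; first-order lag tracking; returns per-row (th,w,phi)"""
    out=[];cmd=ph
    for i,q in enumerate(phs):
        for j in range(10):
            tgt=cmd+(q-cmd)*(j+1)/10; v=(tgt-ph)/max(LAG,dt); ph+=v*dt
            a=(MGL*np.sin(th)-k*(th-ph)-c*(w-v)+(ml*ay[i] if ay is not None else 0))/I
            w+=a*dt; th+=w*dt
            if th-ph<-.4: th=ph-.4; w=max(w,v)
            if th-ph>.4: th=ph+.4; w=min(w,v)
        cmd=q; out.append((th,w,ph))
    return np.array(out)
def plan(th,w,ph,N=16,ay=None,r=.15):
    def J(d):
        ps=ph+np.cumsum(d)*.1; o=sim(th,w,ph,ps,ay)
        u=o[-1,0]+o[-1,1]/11.7
        return (o[:,0]**2).sum()+r*(d**2).sum()*.1+40*u*u+5*ps[-1]**2+.03*(np.diff(np.r_[0,d])**2).sum()
    x=minimize(J,np.zeros(N),method="L-BFGS-B",bounds=[(-1.,1.)]*N).x
    return ph+np.cumsum(x)*.1
def measure():
    o,s,d=look(); v=[]
    for (t,l),b in zip(o,(BT,BS)):
        if l is not None: v.append(l[0]-b)
    H,yaw,p,phi=carrier(s); print("t",s["clock"],"lean",np.round(v,4),"yaw,pitch,phi",np.round([yaw,p,phi],4),"tcp",s["eef_pos"].round(4),"hinge",H.round(4))
    return v,s,yaw,p,phi
E
echo '{"lag":0.02}'>cfg.json
python3 - <<'E'
from plan import *
v,s,yaw,p,phi=measure()
print("z",np.array(v)-phi)
for N in(20,):
    ps=plan(phi-.4,0,phi,30,r=.05);o=sim(phi-.4,0,phi,ps);print(np.c_[ps,o].round(3))
E
```

```text
t 5.7 lean [-0.2575 -0.2494] yaw,pitch,phi [-4.186e-01  1.000e-04  1.480e-01] tcp [ 0.5457 -0.18    0.1886] hinge [ 0.6821 -0.2427  0.2008]
z [-0.4054793  -0.39743238]
[[ 0.162 -0.239  0.144  0.161]
 [ 0.172 -0.228  0.092  0.171]
 [ 0.182 -0.218  0.107  0.181]
 [ 0.184 -0.209  0.088  0.184]
 [ 0.189 -0.199  0.121  0.189]
 [ 0.187 -0.187  0.109  0.187]
 [ 0.18  -0.178  0.081  0.181]
 [ 0.186 -0.165  0.165  0.186]
 [ 0.182 -0.149  0.163  0.183]
 [ 0.176 -0.133  0.16   0.177]
 [ 0.162 -0.119  0.114  0.163]
 [ 0.155 -0.107  0.134  0.155]
 [ 0.158 -0.089  0.225  0.158]
 [ 0.139 -0.07   0.15   0.141]
 [ 0.14  -0.051  0.236  0.14 ]
 [ 0.123 -0.029  0.189  0.125]
 [ 0.107 -0.012  0.169  0.109]
 [ 0.09   0.004  0.149  0.092]
 [ 0.073  0.018  0.128  0.075]
 [ 0.056  0.029  0.106  0.057]
 [ 0.039  0.039  0.082  0.041]
 [ 0.023  0.046  0.057  0.024]
 [ 0.008  0.05   0.032  0.009]
 [-0.006  0.052  0.007 -0.005]
 [-0.018  0.051 -0.019 -0.017]
 [-0.029  0.048 -0.047 -0.028]
 [-0.039  0.042 -0.076 -0.038]
 [-0.047  0.032 -0.108 -0.046]
 [-0.054  0.02  -0.143 -0.053]
 [-0.05   0.007 -0.118 -0.05 ]]
```

Emit:
{"method": "drive_tool", "body": {"rows": [{"translation": [0, 0, 0], "angular": [0.13, -0.06, 0]}, {"translation": [0, 0, 0], "angular": [0.13, -0.06, 0]}, {"translation": [0, 0, 0], "angular": [0.13, -0.06, 0]}, {"translation": [0, 0, 0], "angular": [0, 0, 0]}]}}

```text
clock: 6.1
eef_pos: [0.5456, -0.1803, 0.1885]
orientation: [-167.8, -0.0, -24.0]
contact_force: [-0.1, -0.3, -7.6]
gripper_width: 0.0295
grasp_force: 54.9
```

```bash
cat > step.py <<'E'
# measure, estimate state, plan N rows ahead (optionally along a pose path), print rows
from plan import *
def show(ps,phi,yaw):
    d=np.diff(np.r_[phi,ps])/.15
    print("rows",[[round(float(x*np.cos(yaw)),2),round(float(x*np.sin(yaw)),2)] for x in d])
def go(n=8,N=20,w=None,r=.05,th=None):
    v,s,yaw,p,phi=measure()
    th0=np.mean(v) if th is None else th
    w0=2.08*(th0+1.263*phi) if w is None else w
    a=sim(th0,w0,phi,[phi]) ; th1=th0+w0*.075   # to the end of the pictures
    ps=plan(th1,w0,phi,N,r=r);o=sim(th1,w0,phi,ps)
    print("now",round(th1,4),round(w0,3));print(np.c_[ps,o[:,:2]][:n].round(3).tolist());show(ps[:n],phi,yaw)
E
python3 - <<'E'
from step import *
o1,s1,_=look();print([ (t,l[0].round(4)) for t,l in o1])
go()
E
```

```text
[(6.1, np.float64(-0.1319)), (6.15, np.float64(-0.1179))]
t 6.3 lean [-0.0851 -0.0535] yaw,pitch,phi [-0.4183 -0.001   0.2121] tcp [ 0.5459 -0.1798  0.1887] hinge [ 0.6819 -0.2431  0.2009]
now -0.0383 0.413
[[0.173, -0.004, 0.274], [0.123, 0.013, 0.099], [0.08, 0.017, -0.009], [0.049, 0.014, -0.053], [0.029, 0.009, -0.055], [0.017, 0.004, -0.04], [0.011, 0.002, -0.024], [0.008, -0.0, -0.012]]
rows [[-0.24, 0.11], [-0.3, 0.13], [-0.26, 0.12], [-0.19, 0.09], [-0.12, 0.05], [-0.07, 0.03], [-0.04, 0.02], [-0.02, 0.01]]
```

Emit:
{"method": "drive_tool", "body": {"rows": [{"translation": [0, 0, 0], "angular": [-0.3, 0.13, 0]}, {"translation": [0, 0, 0], "angular": [-0.34, 0.15, 0]}, {"translation": [0, 0, 0], "angular": [-0.28, 0.12, 0]}, {"translation": [0, 0, 0], "angular": [-0.2, 0.09, 0]}, {"translation": [0, 0, 0], "angular": [-0.12, 0.05, 0]}]}}

```text
clock: 6.8
eef_pos: [0.5462, -0.1789, 0.1889]
orientation: [-179.5, -0.1, -23.9]
contact_force: [1.0, -0.6, -6.9]
gripper_width: 0.0298
grasp_force: 54.9
```

Run:
```python
from step import *
go()
```

```text
t 6.9 lean [0.0026 0.0079] yaw,pitch,phi [-0.4167 -0.0023  0.0098] tcp [ 0.5461 -0.1789  0.1887] hinge [ 0.6832 -0.2397  0.2014]
now 0.008 0.037
[[0.003, 0.01, 0.003], [-0.003, 0.009, -0.024], [-0.006, 0.006, -0.029], [-0.007, 0.004, -0.023], [-0.007, 0.002, -0.016], [-0.006, 0.0, -0.01], [-0.004, -0.0, -0.005], [-0.003, -0.001, -0.002]]
rows [[-0.04, 0.02], [-0.04, 0.02], [-0.02, 0.01], [-0.01, 0.0], [0.0, -0.0], [0.01, -0.0], [0.01, -0.0], [0.01, -0.0]]
```

Emit:
{"method": "drive_tool", "body": {"rows": [{"translation": [0, 0, 0], "angular": [-0.05, 0.02, 0]}, {"translation": [0, 0, 0], "angular": [-0.04, 0.02, 0]}, {"translation": [0, 0, 0], "angular": [-0.02, 0.01, 0]}, {"translation": [0, 0, 0], "angular": [-0.01, 0, 0]}, {"translation": [0, 0, 0], "angular": [0, 0, 0]}, {"translation": [0, 0, 0], "angular": [0.01, 0, 0]}, {"translation": [0, 0, 0], "angular": [0.01, 0, 0]}]}}

```text
clock: 7.6
eef_pos: [0.5458, -0.1798, 0.1887]
orientation: [179.6, -0.1, -23.9]
contact_force: [-0.3, -0.4, -7.2]
gripper_width: 0.0297
grasp_force: 54.9
```

Run:
```python
from step import *
go(10)
```

```text
t 7.7 lean [-0.03   -0.0189] yaw,pitch,phi [-0.418  -0.0016 -0.0074] tcp [ 0.5459 -0.1798  0.1887] hinge [ 0.683  -0.2406  0.2013]
now -0.0297 -0.07
[[0.009, -0.032, 0.024], [0.023, -0.026, 0.086], [0.029, -0.017, 0.094], [0.029, -0.009, 0.073], [0.024, -0.003, 0.044], [0.018, 0.0, 0.02], [0.013, 0.001, 0.005], [0.009, 0.001, -0.002], [0.005, 0.001, -0.005], [0.003, 0.001, -0.005]]
rows [[0.1, -0.04], [0.09, -0.04], [0.04, -0.02], [-0.0, 0.0], [-0.03, 0.01], [-0.04, 0.02], [-0.03, 0.01], [-0.03, 0.01], [-0.02, 0.01], [-0.01, 0.01]]
```

Emit:
{"method": "drive_tool", "body": {"rows": [{"translation": [0, 0, 0], "angular": [0.1, -0.04, 0]}, {"translation": [0, 0, 0], "angular": [0.09, -0.04, 0]}, {"translation": [0, 0, 0], "angular": [0.04, -0.02, 0]}, {"translation": [0, 0, 0], "angular": [0, 0, 0]}, {"translation": [0, 0, 0], "angular": [-0.03, 0.01, 0]}, {"translation": [0, 0, 0], "angular": [-0.04, 0.02, 0]}, {"translation": [0, 0, 0], "angular": [-0.03, 0.01, 0]}]}}

```text
clock: 8.4
eef_pos: [0.5459, -0.1797, 0.1887]
orientation: [-179.2, -0.1, -23.9]
contact_force: [0.3, 0.1, -7.4]
gripper_width: 0.0296
grasp_force: 54.9
```

Run:
```python
from step import *
go(10)
```

```text
t 8.5 lean [0.0366 0.0492] yaw,pitch,phi [-0.4174 -0.002   0.0139] tcp [ 0.546  -0.1795  0.1887] hinge [ 0.683  -0.2404  0.2013]
now 0.0523 0.126
[[-0.016, 0.056, -0.043], [-0.04, 0.045, -0.152], [-0.052, 0.029, -0.167], [-0.05, 0.015, -0.127], [-0.042, 0.005, -0.077], [-0.032, -0.0, -0.038], [-0.023, -0.002, -0.012], [-0.015, -0.003, 0.003], [-0.009, -0.002, 0.01], [-0.006, -0.001, 0.011]]
rows [[-0.18, 0.08], [-0.15, 0.07], [-0.07, 0.03], [0.01, -0.0], [0.05, -0.02], [0.06, -0.03], [0.06, -0.03], [0.05, -0.02], [0.03, -0.02], [0.02, -0.01]]
```

```bash
cat > fit.py <<'E'
import plan as P, numpy as np
from scipy.optimize import least_squares
C=.15
# phi0, rows (units about x), measures (t after rows start, theta)
seg=[(.148,np.array([.1425,.1425,.1425,0,0,0]),[(.4,-.127),(.45,-.1),(.5,-.085),(.55,-.0535)],None),
 (.212,-np.array([.328,.372,.306,.219,.131,0]),[(.5,.0026),(.55,.0079)],(-.0325,.47)),
 (.0098,np.array([-.054,-.044,-.022,-.009,0,.009,.009,0]),[(.7,-.03),(.75,-.0189)],(.008,None)),
 (-.0074,np.array([.108,.098,.044,0,-.032,-.044,-.032,0]),[(.7,.0366),(.75,.0492)],(-.027,None))]
def run(p):
    P.MGL=p[0];P.c=p[4]; b=p[1]; r=[]
    for n,(ph,rw,ms,ini) in enumerate(seg):
        if n==0: th,w=ph-.4,0
        else:
            th=ini[0]+p[1]+p[4+n]; w=(ini[1] if ini[1] is not None else 2.*(th+1.263*ph)); r.append(p[4+n]/.006)
        o=P.sim(th,w,ph,ph+np.cumsum(rw)*C); tt=np.r_[0,np.arange(1,len(rw)+1)*.1]; ths=np.r_[th,o[:,0]]
        r+=[(np.interp(t,tt,ths)-(m+b))/.006 for t,m in ms]
    r+=[(p[0]-.43)/.05,p[1]/.01,(p[4]-.075)/.004]
    return np.array(r)
s=least_squares(run,[.41,0,0,0,.075,0,0,0],x_scale=[.05,.01,1,1,.01,.01,.01,.01])
print(s.x.round(4),s.cost,s.fun.round(1))
E
python3 fit.py
```

```text
[ 3.898000e-01  3.200000e-03  8.479900e+00  1.313651e+02  7.120000e-02
  3.600000e-03 -4.900000e-03  3.000000e-03] 4.128455530054728 [ 0.1 -0.6  0.7 -0.3  0.6  0.6 -0.8 -0.8  1.3 -1.   0.5  0.6 -0.6 -0.8
  0.3 -0.9]
```

```bash
sed -i 's/^I,MGL.*/I,MGL,k,c,ml=.0078,.39,.24,.073,.237*.167/; s/^BT,BS=.*/BT,BS=-.010,-.018/' plan.py; sed -i 's/2.08\*(th0+1.263\*phi)/1.72*(th0+1.6*phi)/' step.py
python3 - <<'E'
from step import *
th0,phi,yaw=.0455,.012,-.418
w0=1.72*(th0+1.6*phi);th1=th0+w0*.06
ps=plan(th1,w0,phi,20,r=.05);o=sim(th1,w0,phi,ps);print(np.c_[ps,o[:,:2]][:8].round(3).tolist());show(ps[:8],phi,yaw)
E
```

```text
[[-0.015, 0.055, -0.049], [-0.037, 0.044, -0.152], [-0.047, 0.028, -0.165], [-0.046, 0.014, -0.126], [-0.038, 0.004, -0.074], [-0.028, -0.001, -0.033], [-0.019, -0.003, -0.007], [-0.012, -0.003, 0.005]]
rows [[-0.16, 0.07], [-0.14, 0.06], [-0.06, 0.03], [0.01, -0.0], [0.05, -0.02], [0.06, -0.03], [0.05, -0.02], [0.04, -0.02]]
```

Emit:
{"method": "drive_tool", "body": {"rows": [{"translation": [0, 0, 0], "angular": [-0.16, 0.07, 0]}, {"translation": [0, 0, 0], "angular": [-0.14, 0.06, 0]}, {"translation": [0, 0, 0], "angular": [-0.06, 0.03, 0]}, {"translation": [0, 0, 0], "angular": [0.01, 0, 0]}, {"translation": [0, 0, 0], "angular": [0.05, -0.02, 0]}, {"translation": [0, 0, 0], "angular": [0.06, -0.03, 0]}]}}

```text
clock: 9.1
eef_pos: [0.5459, -0.1797, 0.1887]
orientation: [178.6, -0.1, -23.9]
contact_force: [-0.3, 0.5, -6.9]
gripper_width: 0.0293
grasp_force: 54.9
```

Run:
```python
from step import *
go(10)
```

```text
t 9.2 lean [0.0287 0.0365] yaw,pitch,phi [-0.4184 -0.0015 -0.0252] tcp [ 0.5457 -0.1802  0.1887] hinge [ 0.6829 -0.2408  0.2012]
now 0.0316 -0.013
[[-0.032, 0.027, -0.067], [-0.036, 0.019, -0.09], [-0.034, 0.011, -0.079], [-0.029, 0.004, -0.052], [-0.022, 0.001, -0.027], [-0.016, -0.001, -0.01], [-0.011, -0.002, -0.0], [-0.007, -0.001, 0.004], [-0.004, -0.001, 0.005], [-0.003, -0.0, 0.005]]
rows [[-0.04, 0.02], [-0.02, 0.01], [0.01, -0.0], [0.03, -0.01], [0.04, -0.02], [0.04, -0.02], [0.03, -0.01], [0.02, -0.01], [0.02, -0.01], [0.01, -0.0]]
```

Emit:
{"method": "drive_tool", "body": {"rows": [{"translation": [0, 0, 0], "angular": [-0.05, 0.02, 0]}, {"translation": [0, 0, 0], "angular": [-0.03, 0.01, 0]}, {"translation": [0, 0, 0], "angular": [0.01, 0, 0]}, {"translation": [0, 0, 0], "angular": [0.03, -0.01, 0]}, {"translation": [0, 0, 0], "angular": [0.04, -0.02, 0]}, {"translation": [0, 0, 0], "angular": [0.04, -0.02, 0]}, {"translation": [0, 0, 0], "angular": [0.02, -0.01, 0]}]}}

```text
clock: 9.9
eef_pos: [0.5458, -0.1799, 0.1887]
orientation: [179.1, -0.1, -24.0]
contact_force: [0.7, -0.2, -7.0]
gripper_width: 0.0297
grasp_force: 54.9
```

Run:
```python
from step import *
go(10)
```

```text
t 10.0 lean [0.0291 0.0338] yaw,pitch,phi [-0.4181 -0.002  -0.0154] tcp [ 0.5458 -0.18    0.1887] hinge [ 0.6829 -0.2407  0.2013]
now 0.0323 0.012
[[-0.026, 0.03, -0.057], [-0.032, 0.022, -0.092], [-0.033, 0.013, -0.087], [-0.029, 0.006, -0.061], [-0.023, 0.001, -0.034], [-0.017, -0.001, -0.014], [-0.011, -0.002, -0.002], [-0.007, -0.001, 0.004], [-0.005, -0.001, 0.006], [-0.003, -0.0, 0.005]]
rows [[-0.06, 0.03], [-0.04, 0.02], [-0.0, 0.0], [0.03, -0.01], [0.04, -0.02], [0.04, -0.02], [0.03, -0.01], [0.02, -0.01], [0.02, -0.01], [0.01, -0.0]]
```

```bash
sed -i 's/th0=np.mean(v) if/phi+=D; th0=np.mean(v) if/; s/^def go/D=.005\ndef go/' step.py
python3 - <<'E'
from step import *
th0,phi,yaw=.031,-.017+D,-.418
w0=1.72*(th0+1.6*phi);th1=th0+w0*.06
ps=plan(th1,w0,phi,20,r=.05);o=sim(th1,w0,phi,ps);print(np.c_[ps,o[:,:2]][:8].round(3).tolist());show(ps[:8],phi,yaw)
E
```

```text
[[-0.023, 0.03, -0.054], [-0.031, 0.023, -0.092], [-0.032, 0.014, -0.089], [-0.029, 0.006, -0.063], [-0.023, 0.002, -0.035], [-0.017, -0.001, -0.015], [-0.011, -0.002, -0.002], [-0.007, -0.002, 0.004]]
rows [[-0.07, 0.03], [-0.05, 0.02], [-0.01, 0.0], [0.02, -0.01], [0.04, -0.02], [0.04, -0.02], [0.03, -0.01], [0.02, -0.01]]
```

Emit:
{"method": "drive_tool", "body": {"rows": [{"translation": [0, 0, 0], "angular": [-0.08, 0.04, 0]}, {"translation": [0, 0, 0], "angular": [-0.05, 0.02, 0]}, {"translation": [0, 0, 0], "angular": [-0.01, 0, 0]}, {"translation": [0, 0, 0], "angular": [0.02, -0.01, 0]}, {"translation": [0, 0, 0], "angular": [0.04, -0.02, 0]}, {"translation": [0, 0, 0], "angular": [0.04, -0.02, 0]}, {"translation": [0, 0, 0], "angular": [0.02, -0.01, 0]}]}}

```text
clock: 10.7
eef_pos: [0.5458, -0.1799, 0.1887]
orientation: [179.0, -0.2, -24.0]
contact_force: [0.3, 0.2, -8.0]
gripper_width: 0.0296
grasp_force: 54.9
```

Run:
```python
from step import *
go(10)
```

```text
t 10.8 lean [0.0163 0.0187] yaw,pitch,phi [-0.4182 -0.0031 -0.0181] tcp [ 0.5457 -0.18    0.1887] hinge [ 0.6829 -0.2407  0.2015]
now 0.017 -0.006
[[-0.017, 0.015, -0.036], [-0.019, 0.01, -0.049], [-0.018, 0.006, -0.041], [-0.015, 0.003, -0.028], [-0.012, 0.001, -0.016], [-0.009, -0.001, -0.007], [-0.006, -0.001, -0.001], [-0.004, -0.001, 0.002], [-0.002, -0.001, 0.004], [-0.001, -0.0, 0.004]]
rows [[-0.02, 0.01], [-0.01, 0.01], [0.01, -0.0], [0.02, -0.01], [0.02, -0.01], [0.02, -0.01], [0.02, -0.01], [0.01, -0.01], [0.01, -0.0], [0.01, -0.0]]
```

Emit:
{"method": "drive_tool", "body": {"rows": [{"translation": [0, 0, 0], "angular": [-0.03, 0.01, 0]}, {"translation": [0, 0, 0], "angular": [-0.02, 0.01, 0]}, {"translation": [0, 0, 0], "angular": [0, 0, 0]}, {"translation": [0, 0, 0], "angular": [0.02, -0.01, 0]}, {"translation": [0, 0, 0], "angular": [0.02, -0.01, 0]}, {"translation": [0, 0, 0], "angular": [0.02, -0.01, 0]}, {"translation": [0, 0, 0], "angular": [0.01, -0.01, 0]}]}}

```text
clock: 11.5
eef_pos: [0.5458, -0.1799, 0.1887]
orientation: [179.2, -0.3, -23.9]
contact_force: [0.3, -0.0, -7.0]
gripper_width: 0.0294
grasp_force: 54.9
```

Run:
```python
from step import *
go(10)
```

```text
t 11.6 lean [0.0091 0.0117] yaw,pitch,phi [-0.418  -0.0047 -0.0142] tcp [ 0.5458 -0.1799  0.1887] hinge [ 0.6829 -0.2406  0.2017]
now 0.0099 -0.007
[[-0.011, 0.008, -0.023], [-0.012, 0.006, -0.028], [-0.011, 0.003, -0.023], [-0.009, 0.001, -0.015], [-0.007, 0.0, -0.009], [-0.005, -0.0, -0.004], [-0.003, -0.001, -0.0], [-0.002, -0.001, 0.001], [-0.001, -0.0, 0.002], [-0.001, -0.0, 0.002]]
rows [[-0.01, 0.01], [-0.0, 0.0], [0.01, -0.0], [0.01, -0.0], [0.01, -0.01], [0.01, -0.01], [0.01, -0.0], [0.01, -0.0], [0.01, -0.0], [0.0, -0.0]]
```

```bash
cat > tr.py <<'E'
from step import *
import step
DO=np.array([.5523,.2295]);DY=np.radians(21.1);U=np.array([np.cos(DY),np.sin(DY)])
def mj(s): s=np.clip(s,0,1);return s**3*(10-15*s+6*s*s)
def path(A,B,T,t):
    f=mj(t/T); return A+(B-A)*np.asarray(f)[...,None]
A0=np.r_[.5458,-.18,.1887,-.418]
def rows(path_fn,t0,n=10,N=22,D=.008,r=.05,clip=None):
    """path_fn(t)->[x,y,z,yaw]; path time t0 now"""
    v,s,yaw,p,phi0=measure(); phi=phi0+D; th=np.mean(v); tt=t0+np.arange(-2,N+2)*.1
    Q=path_fn(tt); h=Q[:,:2]+.15*np.c_[np.cos(Q[:,3]),np.sin(Q[:,3])]; acc=(h[2:]-2*h[1:-1]+h[:-2])/.01
    ay=(-np.sin(Q[1:-1,3])*acc[:,0]+np.cos(Q[1:-1,3])*acc[:,1])
    ay=ay[1:N+1]
    w=1.72*(th+1.6*phi)+1.72*1.6*ml/k*ay[0]; th+=w*.06
    ps=plan(th,w,phi,N,ay=ay,r=r);o=sim(th,w,phi,ps,ay)
    print("th",round(th,4),"w",round(w,3),"phi",round(phi,4),"ay",ay[:n].round(2).tolist());print("pred",o[:n,0].round(3).tolist(),"phi",ps[:n].round(3).tolist())
    ps=ps-D; Rp=Ro.from_euler('xyz',s["orientation"],degrees=True)*Ro.from_euler('x',180,degrees=True); Xp=s["eef_pos"].copy()
    for i in range(n):
        q=path_fn(np.array([t0+(i+1)*.1]))[0]
        wt=min(1,(i+1)/4) # blend out start offsets over 4 rows
        R=Ro.from_euler('ZYX',[q[3]+(1-wt)*(yaw-path_fn(np.array([t0]))[0][3]),(1-wt)*p,ps[i]])
        X=q[:3]+(1-wt)*(s["eef_pos"]-path_fn(np.array([t0]))[0][:3])
        a=((R*Rp.inv()).as_rotvec()/.15).round(2); d=((X-Xp)/.04).round(2)
        print('{"translation": %s, "angular": %s},'%(d.tolist(),a.tolist()))
        Rp=Ro.from_rotvec(a*.15)*Rp; Xp=Xp+d*.04
BK=np.r_[DO-.125*U,.1887,DY]
P1=lambda t:path(A0,BK,5.,t)
if __name__=="__main__":
    ts=np.arange(0,5.01,.1);Q=P1(ts);worst=[]
    for q in Q:
        for c in [(180,55),(180,-55),(180,0),(172,35),(172,-35)]:
            w=q[:2]+Ro.from_euler('z',q[3]).as_matrix()[:2,:2]@(np.array(c)/1000)-DO
            dx,dy=w@U,w@np.array([-U[1],U[0]]);worst.append((dx,dy))
    W=np.array(worst);m=abs(W[:,1])<.06;print("max dock x near fork",W[m,0].max(), "min r",np.hypot(Q[:,0],Q[:,1]).min())
E
python3 tr.py
python3 - <<'E'
from tr import *
# fork check from tines + others with height 0.02-0.15 near dock
d=dict(np.load("top0.npz"));P=cloud(d)
m=(P[...,2]>.012)&(P[...,2]<.15)&(P[...,0]>.3)&(P[...,0]<.85)&(P[...,1]>-.2)&(P[...,1]<.5)
n,l,st,c=cv2.connectedComponentsWithStats(m.astype(np.uint8))
for i in range(1,n):
    if st[i,4]>40:
        t=P[l==i];q=(t[:,:2].mean(0)-DO);print(st[i,4],t.mean(0).round(3),"zmax",t[:,2].max().round(3),"dock",(q@U).round(3),(q@np.array([-U[1],U[0]])).round(3))
E
```

```text
max dock x near fork 0.0559671354983535 min r 0.4704245583124658
529 [ 0.795 -0.036  0.047] zmax 0.059 dock 0.131 -0.335
134 [0.783 0.277 0.082] zmax 0.149 dock 0.232 -0.039
222 [0.767 0.317 0.082] zmax 0.15 dock 0.231 0.004
77 [0.753 0.355 0.089] zmax 0.15 dock 0.232 0.044
942 [0.579 0.242 0.02 ] zmax 0.031 dock 0.03 0.002
48 [0.731 0.307 0.02 ] zmax 0.025 dock 0.195 0.008
1564 [ 0.537 -0.162  0.032] zmax 0.082 dock -0.155 -0.359
295 [ 0.67  -0.005  0.016] zmax 0.022 dock 0.025 -0.261
373 [0.524 0.46  0.023] zmax 0.034 dock 0.057 0.225
222 [0.381 0.394 0.038] zmax 0.049 dock -0.101 0.215
```

Emit:
{"method": "drive_tool", "body": {"rows": [{"translation": [0, 0, 0], "angular": [-0.03, 0.03, 0]}, {"translation": [0, 0, 0], "angular": [-0.01, 0.01, 0]}, {"translation": [0, 0, 0], "angular": [0, 0.01, 0]}, {"translation": [0, 0, 0], "angular": [0.01, 0, 0]}, {"translation": [0, 0, 0], "angular": [0.01, 0, 0]}, {"translation": [0, 0, 0], "angular": [0.01, 0, 0]}, {"translation": [0, 0, 0], "angular": [0.01, 0, 0]}, {"translation": [0, 0, 0], "angular": [0.01, 0, 0]}]}}

```text
clock: 12.4
eef_pos: [0.5458, -0.1798, 0.1887]
orientation: [179.1, 0.2, -23.9]
contact_force: [-0.4, 0.1, -7.3]
gripper_width: 0.0295
grasp_force: 54.9
```

Run:
```python
from tr import *
print("A: stay");rows(lambda t:np.repeat(A0[None],len(t),0),0,8)
```

```text
A: stay
t 12.5 lean [-0.0222 -0.025 ] yaw,pitch,phi [-0.4179  0.0028 -0.016 ] tcp [ 0.5458 -0.1798  0.1887] hinge [ 0.683  -0.2406  0.2006]
th -0.0274 w -0.063 phi -0.008 ay [0.0, 0.0, 0.0, 0.0, 0.0, 0.0, 0.0, 0.0]
pred [-0.029, -0.023, -0.015, -0.008, -0.002, 0.0, 0.001, 0.001] phi [0.006, 0.019, 0.024, 0.024, 0.02, 0.015, 0.01, 0.007]
{"translation": [-0.0, -0.0, 0.0], "angular": [0.09, -0.04, -0.0]},
{"translation": [-0.0, -0.0, 0.0], "angular": [0.07, -0.04, -0.0]},
{"translation": [-0.0, -0.0, 0.0], "angular": [0.03, -0.02, -0.0]},
{"translation": [-0.0, -0.0, 0.0], "angular": [-0.0, -0.0, -0.0]},
{"translation": [-0.0, -0.0, 0.0], "angular": [-0.03, 0.01, -0.0]},
{"translation": [-0.0, -0.0, 0.0], "angular": [-0.03, 0.01, -0.0]},
{"translation": [-0.0, -0.0, 0.0], "angular": [-0.03, 0.01, -0.0]},
{"translation": [-0.0, -0.0, 0.0], "angular": [-0.02, 0.01, -0.0]},
```

Emit:
{"method": "drive_tool", "body": {"rows": [{"translation": [0, 0, 0], "angular": [0.09, -0.04, 0]}, {"translation": [0, 0, 0], "angular": [0.07, -0.04, 0]}, {"translation": [0, 0, 0], "angular": [0.03, -0.02, 0]}, {"translation": [0, 0, 0], "angular": [0, 0, 0]}, {"translation": [0, 0, 0], "angular": [-0.03, 0.01, 0]}, {"translation": [0, 0, 0], "angular": [-0.03, 0.01, 0]}, {"translation": [0, 0, 0], "angular": [-0.03, 0.01, 0]}]}}

```text
clock: 13.2
eef_pos: [0.5459, -0.1797, 0.1887]
orientation: [-179.9, -0.0, -23.9]
contact_force: [-0.2, 0.3, -7.0]
gripper_width: 0.0294
grasp_force: 54.9
```

Run:
```python
from tr import *
rows(P1,0,9,D=.006)
```

```text
t 13.3 lean [-0.0104 -0.0085] yaw,pitch,phi [-0.4172 -0.0007  0.0018] tcp [ 0.5459 -0.1795  0.1887] hinge [ 0.6831 -0.2403  0.2011]
th -0.009 w 0.007 phi 0.0078 ay [0.0, 0.02, 0.03, 0.05, 0.06, 0.07, 0.08, 0.09, 0.09]
pred [-0.008, -0.006, -0.003, -0.002, -0.0, 0.0, 0.0, 0.0, 0.0] phi [0.009, 0.009, 0.007, 0.004, 0.001, -0.003, -0.006, -0.008, -0.01]
{"translation": [-0.0, -0.0, 0.0], "angular": [0.01, -0.0, -0.0]},
{"translation": [-0.0, -0.0, 0.0], "angular": [-0.0, -0.0, 0.0]},
{"translation": [-0.01, 0.01, 0.0], "angular": [-0.01, 0.0, 0.01]},
{"translation": [-0.01, 0.02, 0.0], "angular": [-0.02, 0.01, 0.01]},
{"translation": [-0.01, 0.04, 0.0], "angular": [-0.02, 0.01, 0.02]},
{"translation": [-0.01, 0.05, 0.0], "angular": [-0.02, 0.01, 0.03]},
{"translation": [-0.02, 0.07, 0.0], "angular": [-0.02, 0.01, 0.04]},
{"translation": [-0.03, 0.09, 0.0], "angular": [-0.02, 0.01, 0.05]},
{"translation": [-0.03, 0.11, 0.0], "angular": [-0.01, 0.0, 0.06]},
```

Emit:
{"method": "drive_tool", "body": {"rows": [{"translation": [0, 0, 0], "angular": [0.01, 0, 0]}, {"translation": [0, 0, 0], "angular": [0, 0, 0]}, {"translation": [-0.01, 0.01, 0], "angular": [-0.01, 0, 0.01]}, {"translation": [-0.01, 0.02, 0], "angular": [-0.02, 0.01, 0.01]}, {"translation": [-0.01, 0.04, 0], "angular": [-0.02, 0.01, 0.02]}, {"translation": [-0.01, 0.05, 0], "angular": [-0.02, 0.01, 0.03]}, {"translation": [-0.02, 0.07, 0], "angular": [-0.02, 0.01, 0.04]}, {"translation": [-0.03, 0.09, 0], "angular": [-0.02, 0.01, 0.05]}]}}

```text
clock: 14.1
eef_pos: [0.5422, -0.1683, 0.1887]
orientation: [179.1, 0.0, -22.5]
contact_force: [-0.3, 0.4, -7.7]
gripper_width: 0.0296
grasp_force: 54.9
```

Run:
```python
from tr import *
rows(P1,.8,7,D=.006)
```

```text
t 14.2 lean [-0.0108 -0.0148] yaw,pitch,phi [-0.3927  0.0006 -0.0147] tcp [ 0.5421 -0.1679  0.1886] hinge [ 0.6807 -0.2251  0.2008]
th -0.0131 w -0.005 phi -0.0087 ay [0.09, 0.09, 0.1, 0.1, 0.1, 0.09, 0.09]
pred [-0.012, -0.009, -0.006, -0.003, -0.001, 0.0, 0.001] phi [-0.005, -0.002, -0.002, -0.004, -0.006, -0.008, -0.01]
{"translation": [-0.03, 0.11, 0.0], "angular": [0.02, -0.01, 0.06]},
{"translation": [-0.04, 0.12, 0.0], "angular": [0.02, -0.01, 0.08]},
{"translation": [-0.04, 0.15, 0.0], "angular": [-0.0, 0.0, 0.08]},
{"translation": [-0.05, 0.17, 0.0], "angular": [-0.01, 0.0, 0.1]},
{"translation": [-0.06, 0.19, 0.0], "angular": [-0.02, 0.01, 0.11]},
{"translation": [-0.07, 0.21, 0.0], "angular": [-0.01, 0.0, 0.12]},
{"translation": [-0.07, 0.23, 0.0], "angular": [-0.01, 0.01, 0.14]},
```

```bash
cat >> tr.py <<'E'
def leg(B,T=.9,n=10,**kw):
    s=robot.get_state();_,yaw,p,phi=carrier(s);A=np.r_[s["eef_pos"],yaw]
    f0=lambda t:path(A,np.asarray(B),T,t)
    rows(f0,0,n,**kw)
L=lambda f:A0+(BK-A0)*f
E
python3 - <<'E'
from tr import *
leg(L(.18),D=.006)
E
```

```text
t 14.3 lean [-0.0303 -0.0335] yaw,pitch,phi [-3.932e-01  1.000e-04 -1.480e-02] tcp [ 0.5423 -0.1683  0.1887] hinge [ 0.6809 -0.2257  0.201 ]
th -0.0348 w -0.047 phi -0.0088 ay [0.07, 0.32, 0.42, 0.33, 0.12, -0.12, -0.34, -0.44, -0.34, -0.07]
pred [-0.037, -0.031, -0.018, -0.004, 0.006, 0.012, 0.011, 0.004, -0.003, -0.006] phi [-0.001, 0.004, 0.002, -0.0, -0.0, 0.004, 0.011, 0.017, 0.022, 0.023]
{"translation": [-0.01, 0.02, -0.0], "angular": [0.05, -0.02, 0.01]},
{"translation": [-0.02, 0.09, -0.0], "angular": [0.03, -0.01, 0.05]},
{"translation": [-0.06, 0.18, -0.0], "angular": [-0.01, 0.0, 0.11]},
{"translation": [-0.07, 0.25, -0.0], "angular": [-0.02, 0.01, 0.14]},
{"translation": [-0.09, 0.28, -0.0], "angular": [0.0, -0.0, 0.16]},
{"translation": [-0.07, 0.25, -0.0], "angular": [0.03, -0.01, 0.15]},
{"translation": [-0.06, 0.18, -0.0], "angular": [0.04, -0.01, 0.1]},
{"translation": [-0.02, 0.08, -0.0], "angular": [0.05, -0.02, 0.05]},
{"translation": [-0.01, 0.02, -0.0], "angular": [0.02, -0.01, 0.01]},
{"translation": [0.0, -0.0, -0.0], "angular": [0.01, 0.0, -0.0]},
```

Emit:
{"method": "drive_tool", "body": {"rows": [{"translation": [-0.01, 0.02, 0], "angular": [0.06, -0.02, 0.01]}, {"translation": [-0.02, 0.09, 0], "angular": [0.03, -0.01, 0.05]}, {"translation": [-0.06, 0.18, 0], "angular": [-0.01, 0, 0.11]}, {"translation": [-0.07, 0.25, 0], "angular": [-0.02, 0.01, 0.14]}, {"translation": [-0.09, 0.28, 0], "angular": [0, 0, 0.16]}, {"translation": [-0.07, 0.25, 0], "angular": [0.03, -0.01, 0.15]}, {"translation": [-0.06, 0.18, 0], "angular": [0.04, -0.01, 0.1]}, {"translation": [-0.02, 0.08, 0], "angular": [0.05, -0.02, 0.05]}, {"translation": [-0.01, 0.02, 0], "angular": [0.02, -0.01, 0.01]}]}}

```text
clock: 15.2
eef_pos: [0.5258, -0.1142, 0.1888]
orientation: [-179.0, -0.0, -15.8]
contact_force: [0.4, -0.2, -7.4]
gripper_width: 0.0297
grasp_force: 54.9
```

Run:
```python
from tr import *
leg(L(.36),D=.006)
```

```text
t 15.3 lean [-0.0501 -0.0544] yaw,pitch,phi [-0.2768 -0.0006  0.0168] tcp [ 0.5259 -0.1148  0.1888] hinge [ 0.6701 -0.1559  0.2012]
th -0.0514 w 0.014 phi 0.0228 ay [0.09, 0.42, 0.54, 0.43, 0.16, -0.16, -0.44, -0.57, -0.44, -0.1]
pred [-0.048, -0.038, -0.021, -0.003, 0.01, 0.016, 0.014, 0.005, -0.004, -0.008] phi [0.027, 0.024, 0.015, 0.007, 0.004, 0.007, 0.015, 0.024, 0.029, 0.031]
{"translation": [-0.01, 0.02, 0.0], "angular": [0.03, -0.01, 0.01]},
{"translation": [-0.03, 0.11, -0.0], "angular": [-0.02, 0.01, 0.07]},
{"translation": [-0.06, 0.22, -0.0], "angular": [-0.06, 0.02, 0.12]},
{"translation": [-0.1, 0.31, -0.0], "angular": [-0.05, 0.01, 0.18]},
{"translation": [-0.1, 0.34, -0.0], "angular": [-0.02, 0.0, 0.19]},
{"translation": [-0.09, 0.31, -0.0], "angular": [0.02, -0.0, 0.18]},
{"translation": [-0.07, 0.21, -0.0], "angular": [0.05, -0.01, 0.12]},
{"translation": [-0.03, 0.11, -0.0], "angular": [0.06, -0.01, 0.06]},
{"translation": [-0.0, 0.02, -0.0], "angular": [0.04, -0.0, 0.02]},
{"translation": [-0.0, -0.0, -0.0], "angular": [0.0, -0.0, -0.0]},
```

Emit:
{"method": "drive_tool", "body": {"rows": [{"translation": [-0.01, 0.02, 0], "angular": [0.1, -0.03, 0.01]}, {"translation": [-0.03, 0.11, 0], "angular": [0.02, 0, 0.07]}, {"translation": [-0.06, 0.22, 0], "angular": [-0.06, 0.02, 0.12]}, {"translation": [-0.1, 0.31, 0], "angular": [-0.06, 0.01, 0.18]}, {"translation": [-0.1, 0.34, 0], "angular": [-0.03, 0, 0.19]}, {"translation": [-0.09, 0.31, 0], "angular": [0.02, 0, 0.18]}, {"translation": [-0.07, 0.21, 0], "angular": [0.04, -0.01, 0.12]}, {"translation": [-0.03, 0.11, 0], "angular": [0.05, -0.01, 0.06]}, {"translation": [0, 0.02, 0], "angular": [0.03, 0, 0.02]}]}}

```text
clock: 16.2
eef_pos: [0.5061, -0.0479, 0.1888]
orientation: [-178.0, -0.0, -7.6]
contact_force: [0.8, 0.0, -7.1]
gripper_width: 0.0296
grasp_force: 54.9
```

Run:
```python
from tr import *
leg(L(.53),D=.002)
```

```text
t 16.3 lean [0.0579 0.0684] yaw,pitch,phi [-0.1342 -0.0008  0.0336] tcp [ 0.5064 -0.0488  0.1888] hinge [ 0.655  -0.0692  0.2013]
th 0.078 w 0.247 phi 0.0356 ay [0.09, 0.42, 0.54, 0.42, 0.16, -0.16, -0.43, -0.55, -0.43, -0.09]
pred [0.084, 0.068, 0.046, 0.029, 0.019, 0.013, 0.007, -0.001, -0.009, -0.011] phi [-0.022, -0.076, -0.104, -0.107, -0.089, -0.061, -0.032, -0.007, 0.01, 0.018]
{"translation": [-0.01, 0.02, -0.0], "angular": [-0.38, 0.05, 0.01]},
{"translation": [-0.03, 0.11, -0.0], "angular": [-0.35, 0.05, 0.06]},
{"translation": [-0.06, 0.21, -0.0], "angular": [-0.19, 0.02, 0.12]},
{"translation": [-0.09, 0.29, -0.0], "angular": [-0.02, 0.01, 0.17]},
{"translation": [-0.1, 0.31, -0.0], "angular": [0.12, -0.01, 0.18]},
{"translation": [-0.09, 0.29, -0.0], "angular": [0.18, -0.01, 0.16]},
{"translation": [-0.06, 0.2, -0.0], "angular": [0.2, -0.0, 0.12]},
{"translation": [-0.03, 0.1, -0.0], "angular": [0.16, -0.01, 0.05]},
{"translation": [-0.01, 0.02, -0.0], "angular": [0.11, 0.0, 0.02]},
{"translation": [0.0, -0.0, -0.0], "angular": [0.06, 0.0, -0.0]},
```

Run:
```python
from step import *
ps=plan(.074,.2,.0386,20,r=.05);o=sim(.074,.2,.0386,ps);print(np.c_[ps,o[:,:2]][:8].round(3).tolist());show(ps[:8],.0386,-.134)
```

```text
[[-0.005, 0.081, -0.046], [-0.043, 0.067, -0.216], [-0.062, 0.043, -0.245], [-0.063, 0.022, -0.193], [-0.053, 0.007, -0.116], [-0.04, -0.001, -0.053], [-0.027, -0.004, -0.013], [-0.017, -0.004, 0.007]]
rows [[-0.29, 0.04], [-0.25, 0.03], [-0.12, 0.02], [-0.01, 0.0], [0.06, -0.01], [0.09, -0.01], [0.08, -0.01], [0.06, -0.01]]
```

Emit:
{"method": "drive_tool", "body": {"rows": [{"translation": [0, 0, 0], "angular": [-0.3, 0.04, 0]}, {"translation": [0, 0, 0], "angular": [-0.25, 0.03, 0]}, {"translation": [0, 0, 0], "angular": [-0.12, 0.02, 0]}, {"translation": [0, 0, 0], "angular": [-0.01, 0, 0]}, {"translation": [0, 0, 0], "angular": [0.06, -0.01, 0]}, {"translation": [0, 0, 0], "angular": [0.09, -0.01, 0]}]}}

```text
clock: 16.9
eef_pos: [0.5063, -0.0487, 0.1886]
orientation: [177.4, -0.0, -7.7]
contact_force: [0.6, 0.7, -7.6]
gripper_width: 0.0296
grasp_force: 54.9
```

Run:
```python
from tr import *
leg(L(.53),D=.005)
```

```text
t 17.0 lean [0.0084 0.0117] yaw,pitch,phi [-0.1352 -0.0007 -0.0458] tcp [ 0.5063 -0.0492  0.1887] hinge [ 0.655  -0.0688  0.2011]
th 0.0069 w -0.054 phi -0.0408 ay [0.09, 0.42, 0.54, 0.42, 0.16, -0.16, -0.43, -0.56, -0.44, -0.09]
pred [-0.001, -0.006, -0.004, 0.003, 0.01, 0.013, 0.011, 0.003, -0.006, -0.009] phi [-0.045, -0.05, -0.052, -0.047, -0.037, -0.021, -0.004, 0.01, 0.02, 0.025]
{"translation": [-0.01, 0.02, -0.0], "angular": [-0.03, 0.0, 0.01]},
{"translation": [-0.03, 0.1, -0.0], "angular": [-0.03, 0.01, 0.06]},
{"translation": [-0.06, 0.21, -0.0], "angular": [-0.01, 0.0, 0.12]},
{"translation": [-0.09, 0.3, -0.0], "angular": [0.03, 0.0, 0.17]},
{"translation": [-0.09, 0.32, -0.0], "angular": [0.07, -0.0, 0.18]},
{"translation": [-0.09, 0.28, -0.0], "angular": [0.1, -0.01, 0.17]},
{"translation": [-0.06, 0.21, -0.0], "angular": [0.11, -0.0, 0.12]},
{"translation": [-0.03, 0.1, -0.0], "angular": [0.1, -0.0, 0.05]},
{"translation": [-0.01, 0.02, -0.0], "angular": [0.07, -0.0, 0.01]},
{"translation": [-0.0, -0.0, -0.0], "angular": [0.03, -0.0, 0.0]},
```

Emit:
{"method": "drive_tool", "body": {"rows": [{"translation": [-0.01, 0.02, 0], "angular": [-0.03, 0, 0.01]}, {"translation": [-0.03, 0.1, 0], "angular": [-0.03, 0.01, 0.06]}, {"translation": [-0.06, 0.21, 0], "angular": [-0.01, 0, 0.12]}, {"translation": [-0.09, 0.3, 0], "angular": [0.03, 0, 0.17]}, {"translation": [-0.09, 0.32, 0], "angular": [0.07, 0, 0.18]}, {"translation": [-0.09, 0.28, 0], "angular": [0.1, -0.01, 0.17]}, {"translation": [-0.06, 0.21, 0], "angular": [0.11, 0, 0.12]}, {"translation": [-0.03, 0.1, 0], "angular": [0.1, 0, 0.05]}, {"translation": [-0.01, 0.02, 0], "angular": [0.07, 0, 0.01]}]}}

```text
clock: 17.9
eef_pos: [0.4873, 0.0142, 0.1888]
orientation: [-179.1, -0.0, 0.0]
contact_force: [0.1, -0.3, -6.7]
gripper_width: 0.0297
grasp_force: 54.9
```

Run:
```python
from tr import *
leg(L(.70),D=.005)
```

```text
t 18.0 lean [0.0045 0.0083] yaw,pitch,phi [-0.0011 -0.      0.0149] tcp [0.4875 0.0134 0.1887] hinge [0.6375 0.0131 0.201 ]
th 0.0129 w 0.108 phi 0.0199 ay [0.09, 0.43, 0.55, 0.43, 0.16, -0.16, -0.44, -0.57, -0.44, -0.1]
pred [0.016, 0.012, 0.011, 0.012, 0.014, 0.015, 0.011, 0.002, -0.007, -0.009] phi [-0.004, -0.03, -0.047, -0.051, -0.043, -0.027, -0.009, 0.008, 0.02, 0.025]
{"translation": [-0.01, 0.02, 0.0], "angular": [-0.16, 0.0, 0.01]},
{"translation": [-0.03, 0.11, 0.0], "angular": [-0.17, -0.0, 0.06]},
{"translation": [-0.06, 0.2, 0.0], "angular": [-0.12, -0.0, 0.12]},
{"translation": [-0.09, 0.29, 0.0], "angular": [-0.02, -0.0, 0.17]},
{"translation": [-0.1, 0.32, -0.0], "angular": [0.05, -0.0, 0.18]},
{"translation": [-0.08, 0.28, -0.0], "angular": [0.1, 0.01, 0.17]},
{"translation": [-0.06, 0.21, -0.0], "angular": [0.13, 0.01, 0.11]},
{"translation": [-0.03, 0.1, -0.0], "angular": [0.11, 0.02, 0.06]},
{"translation": [-0.01, 0.01, -0.0], "angular": [0.08, 0.01, 0.01]},
{"translation": [-0.0, 0.0, -0.0], "angular": [0.03, 0.0, -0.0]},
```

Emit:
{"method": "drive_tool", "body": {"rows": [{"translation": [-0.01, 0.02, 0], "angular": [-0.16, 0, 0.01]}, {"translation": [-0.03, 0.11, 0], "angular": [-0.17, 0, 0.06]}, {"translation": [-0.06, 0.2, 0], "angular": [-0.12, 0, 0.12]}, {"translation": [-0.09, 0.29, 0], "angular": [-0.02, 0, 0.17]}, {"translation": [-0.1, 0.32, 0], "angular": [0.05, 0, 0.18]}, {"translation": [-0.08, 0.28, 0], "angular": [0.1, 0.01, 0.17]}, {"translation": [-0.06, 0.21, 0], "angular": [0.13, 0.01, 0.11]}, {"translation": [-0.03, 0.1, 0], "angular": [0.11, 0.02, 0.06]}, {"translation": [-0.01, 0.01, 0], "angular": [0.08, 0.01, 0.01]}]}}

```text
clock: 18.9
eef_pos: [0.4686, 0.0757, 0.1888]
orientation: [-179.1, 0.0, 7.7]
contact_force: [-0.3, -1.2, -6.5]
gripper_width: 0.0295
grasp_force: 54.9
```

Run:
```python
from tr import *
leg(L(.86),D=.005)
```

```text
t 19.0 lean [-0.0303 -0.0257] yaw,pitch,phi [0.1321 0.0003 0.0154] tcp [0.4688 0.0748 0.1888] hinge [0.6175 0.0944 0.201 ]
th -0.0251 w 0.049 phi 0.0204 ay [0.09, 0.42, 0.54, 0.42, 0.16, -0.16, -0.42, -0.54, -0.42, -0.09]
pred [-0.022, -0.017, -0.008, 0.003, 0.011, 0.015, 0.012, 0.004, -0.005, -0.008] phi [0.013, 0.002, -0.01, -0.016, -0.015, -0.007, 0.005, 0.016, 0.024, 0.027]
{"translation": [-0.01, 0.02, 0.0], "angular": [-0.05, -0.01, 0.01]},
{"translation": [-0.03, 0.1, 0.0], "angular": [-0.07, -0.01, 0.06]},
{"translation": [-0.05, 0.2, 0.0], "angular": [-0.08, -0.01, 0.11]},
{"translation": [-0.09, 0.27, 0.0], "angular": [-0.04, -0.01, 0.16]},
{"translation": [-0.09, 0.3, -0.0], "angular": [0.01, 0.0, 0.17]},
{"translation": [-0.08, 0.27, -0.0], "angular": [0.05, 0.02, 0.16]},
{"translation": [-0.06, 0.2, -0.0], "angular": [0.07, 0.01, 0.11]},
{"translation": [-0.03, 0.09, -0.0], "angular": [0.08, 0.02, 0.05]},
{"translation": [-0.0, 0.02, -0.0], "angular": [0.05, 0.02, 0.01]},
{"translation": [-0.0, -0.0, -0.0], "angular": [0.02, 0.0, 0.0]},
```

Emit:
{"method": "drive_tool", "body": {"rows": [{"translation": [-0.01, 0.02, 0], "angular": [-0.04, -0.01, 0.01]}, {"translation": [-0.03, 0.1, 0], "angular": [-0.07, -0.01, 0.06]}, {"translation": [-0.05, 0.2, 0], "angular": [-0.08, -0.01, 0.11]}, {"translation": [-0.09, 0.27, 0], "angular": [-0.04, -0.01, 0.16]}, {"translation": [-0.09, 0.3, 0], "angular": [0.01, 0, 0.17]}, {"translation": [-0.08, 0.27, 0], "angular": [0.05, 0.02, 0.16]}, {"translation": [-0.06, 0.2, 0], "angular": [0.07, 0.01, 0.11]}, {"translation": [-0.03, 0.09, 0], "angular": [0.08, 0.02, 0.05]}, {"translation": [0, 0.02, 0], "angular": [0.05, 0.02, 0.01]}]}}

```text
clock: 19.9
eef_pos: [0.4509, 0.1346, 0.1887]
orientation: [-178.8, 0.0, 14.9]
contact_force: [-0.3, 0.3, -6.9]
gripper_width: 0.0297
grasp_force: 54.9
```

Run:
```python
from tr import *
leg(L(1),D=.005)
```

```text
t 20.0 lean [-0.0286 -0.0279] yaw,pitch,phi [0.2584 0.0003 0.0208] tcp [0.4513 0.1339 0.1887] hinge [0.5963 0.172  0.201 ]
th -0.0247 w 0.058 phi 0.0258 ay [0.08, 0.36, 0.47, 0.36, 0.14, -0.14, -0.36, -0.47, -0.36, -0.08]
pred [-0.021, -0.015, -0.007, 0.003, 0.01, 0.013, 0.011, 0.004, -0.004, -0.007] phi [0.019, 0.007, -0.005, -0.012, -0.011, -0.005, 0.005, 0.014, 0.021, 0.023]
{"translation": [-0.01, 0.02, -0.0], "angular": [-0.05, -0.01, 0.01]},
{"translation": [-0.02, 0.08, -0.0], "angular": [-0.07, -0.02, 0.05]},
{"translation": [-0.06, 0.18, -0.0], "angular": [-0.07, -0.02, 0.1]},
{"translation": [-0.07, 0.23, -0.0], "angular": [-0.05, -0.02, 0.14]},
{"translation": [-0.08, 0.26, -0.0], "angular": [0.0, 0.0, 0.15]},
{"translation": [-0.07, 0.23, -0.0], "angular": [0.04, 0.02, 0.13]},
{"translation": [-0.05, 0.17, -0.0], "angular": [0.06, 0.02, 0.1]},
{"translation": [-0.03, 0.08, -0.0], "angular": [0.06, 0.02, 0.04]},
{"translation": [0.0, 0.01, -0.0], "angular": [0.04, 0.02, 0.01]},
{"translation": [0.0, 0.0, -0.0], "angular": [0.02, 0.0, 0.0]},
```

Emit:
{"method": "drive_tool", "body": {"rows": [{"translation": [-0.01, 0.02, 0], "angular": [-0.04, -0.01, 0.01]}, {"translation": [-0.02, 0.08, 0], "angular": [-0.07, -0.02, 0.05]}, {"translation": [-0.06, 0.18, 0], "angular": [-0.07, -0.02, 0.1]}, {"translation": [-0.07, 0.23, 0], "angular": [-0.05, -0.02, 0.14]}, {"translation": [-0.08, 0.26, 0], "angular": [0, 0, 0.15]}, {"translation": [-0.07, 0.23, 0], "angular": [0.04, 0.02, 0.13]}, {"translation": [-0.05, 0.17, 0], "angular": [0.06, 0.02, 0.1]}, {"translation": [-0.03, 0.08, 0], "angular": [0.06, 0.02, 0.04]}, {"translation": [0, 0.01, 0], "angular": [0.04, 0.02, 0.01]}]}}

```text
clock: 20.9
eef_pos: [0.4353, 0.185, 0.1887]
orientation: [-179.0, 0.0, 21.2]
contact_force: [0.6, -0.1, -6.4]
gripper_width: 0.03
grasp_force: 54.9
```

Run:
```python
from tr import *
B=BK.copy();B[2]=.135
leg(B,D=.004)
```

```text
t 21.0 lean [-0.029  -0.0297] yaw,pitch,phi [0.3681 0.0005 0.0169] tcp [0.4356 0.1843 0.1887] hinge [0.5756 0.2381 0.2009]
th -0.029 w 0.007 phi 0.0209 ay [-0.0, -0.0, -0.01, -0.0, -0.0, 0.0, 0.0, 0.01, 0.0, 0.0]
pred [-0.025, -0.018, -0.01, -0.004, -0.001, 0.001, 0.001, 0.001, 0.001, 0.001] phi [0.028, 0.032, 0.031, 0.027, 0.021, 0.015, 0.01, 0.006, 0.004, 0.002]
{"translation": [-0.0, 0.0, -0.02], "angular": [0.04, 0.02, 0.0]},
{"translation": [-0.0, 0.01, -0.08], "angular": [0.03, 0.01, 0.0]},
{"translation": [-0.0, -0.0, -0.18], "angular": [-0.0, -0.01, 0.0]},
{"translation": [-0.0, 0.0, -0.25], "angular": [-0.03, -0.01, 0.01]},
{"translation": [-0.0, -0.0, -0.28], "angular": [-0.04, -0.01, -0.01]},
{"translation": [-0.0, -0.0, -0.25], "angular": [-0.04, -0.02, 0.0]},
{"translation": [0.0, -0.0, -0.18], "angular": [-0.03, -0.01, 0.0]},
{"translation": [0.0, -0.01, -0.09], "angular": [-0.02, -0.01, 0.0]},
{"translation": [0.0, 0.0, -0.01], "angular": [-0.01, -0.0, 0.0]},
{"translation": [0.0, 0.0, -0.0], "angular": [-0.01, -0.01, 0.0]},
```

Emit:
{"method": "drive_tool", "body": {"rows": [{"translation": [0, 0, -0.02], "angular": [0.06, 0.03, 0]}, {"translation": [0, 0.01, -0.08], "angular": [0.03, 0.01, 0]}, {"translation": [0, 0, -0.18], "angular": [0, -0.01, 0]}, {"translation": [0, 0, -0.25], "angular": [-0.03, -0.01, 0]}, {"translation": [0, 0, -0.28], "angular": [-0.04, -0.01, 0]}, {"translation": [0, 0, -0.25], "angular": [-0.04, -0.02, 0]}, {"translation": [0, 0, -0.18], "angular": [-0.03, -0.01, 0]}, {"translation": [0, -0.01, -0.09], "angular": [-0.02, -0.01, 0]}, {"translation": [0, 0, -0.01], "angular": [-0.01, 0, 0]}]}}

```text
clock: 21.9
eef_pos: [0.4349, 0.1846, 0.1343]
orientation: [-179.8, 0.1, 21.1]
contact_force: [0.8, 0.2, -7.2]
gripper_width: 0.0294
grasp_force: 54.9
```

Run:
```python
from tr import *
B=BK.copy();B[2]=.085
leg(B,D=.002)
d=robot.get_image("side");cv2.imwrite("pics/side2.png",d["img"][100:340,150:450]);d=robot.get_image
```

```text
t 22.0 lean [0.0128 0.0207] yaw,pitch,phi [3.686e-01 1.000e-04 4.200e-03] tcp [0.4357 0.1848 0.1353] hinge [0.5756 0.2388 0.1476]
th 0.0195 w 0.046 phi 0.0062 ay [-0.0, -0.0, -0.0, -0.0, -0.0, 0.0, 0.0, 0.0, 0.0, 0.0]
pred [0.021, 0.017, 0.011, 0.005, 0.002, -0.0, -0.001, -0.001, -0.001, -0.0] phi [-0.004, -0.013, -0.017, -0.017, -0.014, -0.01, -0.007, -0.005, -0.003, -0.002]
{"translation": [-0.0, -0.0, -0.02], "angular": [-0.06, -0.03, 0.0]},
{"translation": [-0.01, -0.0, -0.09], "angular": [-0.06, -0.02, 0.0]},
{"translation": [-0.0, -0.01, -0.17], "angular": [-0.02, -0.01, 0.0]},
{"translation": [-0.0, 0.0, -0.23], "angular": [-0.0, 0.0, -0.0]},
{"translation": [0.0, 0.0, -0.26], "angular": [0.02, 0.01, -0.0]},
{"translation": [0.01, 0.0, -0.23], "angular": [0.02, 0.01, -0.0]},
{"translation": [-0.0, 0.0, -0.16], "angular": [0.02, 0.01, -0.0]},
{"translation": [-0.0, 0.0, -0.08], "angular": [0.01, 0.0, -0.0]},
{"translation": [-0.0, 0.0, -0.02], "angular": [0.01, 0.01, -0.0]},
{"translation": [-0.0, 0.0, 0.0], "angular": [0.01, 0.0, -0.0]},
```

Emit:
{"method": "drive_tool", "body": {"rows": [{"translation": [0, 0, -0.02], "angular": [-0.07, -0.03, 0]}, {"translation": [-0.01, 0, -0.09], "angular": [-0.06, -0.02, 0]}, {"translation": [0, -0.01, -0.17], "angular": [-0.02, -0.01, 0]}, {"translation": [0, 0, -0.23], "angular": [0, 0, 0]}, {"translation": [0, 0, -0.26], "angular": [0.02, 0.01, 0]}, {"translation": [0.01, 0, -0.23], "angular": [0.02, 0.01, 0]}, {"translation": [0, 0, -0.16], "angular": [0.02, 0.01, 0]}, {"translation": [0, 0, -0.08], "angular": [0.01, 0, 0]}, {"translation": [0, 0, -0.02], "angular": [0.01, 0.01, 0]}]}}

```text
clock: 22.95
eef_pos: [0.4351, 0.184, 0.084]
orientation: [179.6, 0.2, 21.1]
contact_force: [1.0, -0.6, -7.3]
gripper_width: 0.0296
grasp_force: 54.9
```

Run:
```python
from tr import *
B=np.r_[DO-.07*U,.085,DY]
leg(B,D=.002)
```

```text
t 23.05 lean [0.0155 0.0254] yaw,pitch,phi [ 0.3682  0.0014 -0.0066] tcp [0.4357 0.1842 0.0848] hinge [0.5756 0.2383 0.0969]
th 0.0218 w 0.023 phi -0.0046 ay [0.0, 0.0, 0.0, 0.0, 0.0, -0.0, -0.0, -0.0, -0.0, -0.0]
pred [0.021, 0.016, 0.01, 0.005, 0.002, -0.0, -0.001, -0.002, -0.001, -0.001] phi [-0.013, -0.02, -0.021, -0.019, -0.016, -0.012, -0.008, -0.005, -0.003, -0.001]
{"translation": [0.01, 0.0, -0.0], "angular": [-0.05, -0.02, 0.0]},
{"translation": [0.08, 0.04, -0.01], "angular": [-0.04, -0.02, 0.0]},
{"translation": [0.17, 0.06, 0.0], "angular": [-0.01, -0.01, 0.0]},
{"translation": [0.24, 0.1, 0.0], "angular": [0.01, 0.01, 0.0]},
{"translation": [0.27, 0.1, 0.01], "angular": [0.02, 0.0, 0.0]},
{"translation": [0.24, 0.1, 0.0], "angular": [0.03, 0.01, 0.0]},
{"translation": [0.17, 0.06, 0.0], "angular": [0.02, 0.01, 0.0]},
{"translation": [0.09, 0.04, 0.01], "angular": [0.02, 0.01, 0.0]},
{"translation": [0.01, 0.0, -0.0], "angular": [0.01, 0.01, 0.0]},
{"translation": [0.0, 0.0, -0.0], "angular": [0.01, -0.0, 0.0]},
```

View pics/side2.png

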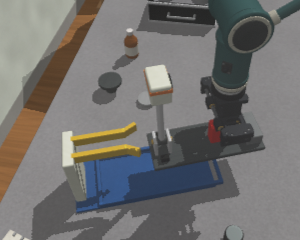

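Emit:
{"method": "drive_tool", "body": {"rows": [{"translation": [0.01, 0, 0], "angular": [-0.05, -0.02, 0]}, {"translation": [0.08, 0.04, 0], "angular": [-0.04, -0.02, 0]}, {"translation": [0.17, 0.06, 0], "angular": [-0.01, -0.01, 0]}, {"translation": [0.24, 0.1, 0], "angular": [0.01, 0.01, 0]}, {"translation": [0.27, 0.1, 0], "angular": [0.02, 0, 0]}, {"translation": [0.24, 0.1, 0], "angular": [0.03, 0.01, 0]}, {"translation": [0.17, 0.06, 0], "angular": [0.02, 0.01, 0]}, {"translation": [0.09, 0.04, 0], "angular": [0.02, 0.01, 0]}, {"translation": [0.01, 0, 0], "angular": [0.01, 0.01, 0]}]}}

```text
clock: 23.95
eef_pos: [0.4872, 0.2043, 0.0846]
orientation: [179.7, 0.1, 21.1]
contact_force: [0.0, 0.7, -7.2]
gripper_width: 0.0293
grasp_force: 54.9
```

Run:
```python
from tr import *
B=np.r_[DO-.0*U,.085,DY]
leg(B,D=.002)
```

```text
t 24.05 lean [0.0211 0.0299] yaw,pitch,phi [ 0.3682  0.002  -0.0052] tcp [0.4864 0.204  0.0844] hinge [0.6263 0.2581 0.0964]
th 0.0276 w 0.035 phi -0.0032 ay [0.0, 0.0, 0.0, 0.0, 0.0, -0.0, -0.0, -0.0, -0.0, -0.0]
pred [0.027, 0.021, 0.013, 0.007, 0.002, -0.001, -0.002, -0.002, -0.002, -0.001] phi [-0.015, -0.024, -0.026, -0.024, -0.02, -0.015, -0.011, -0.007, -0.004, -0.002]
{"translation": [0.02, 0.01, 0.0], "angular": [-0.07, -0.03, 0.0]},
{"translation": [0.11, 0.04, 0.0], "angular": [-0.05, -0.03, 0.0]},
{"translation": [0.23, 0.09, 0.01], "angular": [-0.02, -0.0, 0.0]},
{"translation": [0.31, 0.12, -0.0], "angular": [0.01, -0.0, 0.0]},
{"translation": [0.33, 0.13, 0.0], "angular": [0.03, 0.01, 0.0]},
{"translation": [0.31, 0.12, 0.0], "angular": [0.03, 0.01, 0.0]},
{"translation": [0.21, 0.08, 0.0], "angular": [0.03, 0.01, 0.0]},
{"translation": [0.11, 0.04, 0.0], "angular": [0.02, 0.01, 0.0]},
{"translation": [0.02, 0.01, 0.0], "angular": [0.02, 0.01, 0.0]},
{"translation": [-0.0, -0.0, 0.0], "angular": [0.01, 0.0, 0.0]},
```

Emit:
{"method": "drive_tool", "body": {"rows": [{"translation": [0.02, 0.01, 0], "angular": [-0.08, -0.04, 0]}, {"translation": [0.11, 0.04, 0], "angular": [-0.05, -0.03, 0]}, {"translation": [0.23, 0.09, 0], "angular": [-0.02, 0, 0]}, {"translation": [0.31, 0.12, 0], "angular": [0.01, 0, 0]}, {"translation": [0.33, 0.13, 0], "angular": [0.03, 0.01, 0]}, {"translation": [0.31, 0.12, 0], "angular": [0.03, 0.01, 0]}, {"translation": [0.21, 0.08, 0], "angular": [0.03, 0.01, 0]}, {"translation": [0.11, 0.04, 0], "angular": [0.02, 0.01, 0]}, {"translation": [0.02, 0.01, 0], "angular": [0.02, 0.01, 0]}]}}

```text
clock: 24.95
eef_pos: [0.5533, 0.2299, 0.0845]
orientation: [179.6, -0.1, 21.1]
contact_force: [-0.6, 0.1, -7.6]
gripper_width: 0.0296
grasp_force: 54.9
```

Run:
```python
from tr import *
B=np.r_[DO-.0*U,.055,DY]
leg(B,D=.002)
d=robot.get_image("side");cv2.imwrite("pics/side3.png",cv2.resize(d["img"][140:330,180:420],None,fx=2,fy=2))
```

```text
t 25.05 lean [0.0152 0.0253] yaw,pitch,phi [ 3.68e-01 -2.00e-04 -7.60e-03] tcp [0.5524 0.2295 0.0844] hinge [0.6923 0.2836 0.0967]
th 0.0214 w 0.019 phi -0.0056 ay [0.0, 0.0, 0.0, 0.0, 0.0, -0.0, -0.0, -0.0, -0.0, -0.0]
pred [0.02, 0.016, 0.01, 0.005, 0.002, -0.0, -0.001, -0.002, -0.001, -0.001] phi [-0.014, -0.019, -0.021, -0.019, -0.016, -0.012, -0.008, -0.005, -0.003, -0.001]
{"translation": [0.01, 0.0, -0.01], "angular": [-0.05, -0.02, 0.0]},
{"translation": [-0.0, 0.0, -0.04], "angular": [-0.04, -0.01, 0.0]},
{"translation": [0.0, 0.0, -0.1], "angular": [-0.0, -0.0, 0.0]},
{"translation": [0.0, 0.0, -0.14], "angular": [0.01, -0.0, 0.0]},
{"translation": [-0.0, 0.0, -0.15], "angular": [0.02, 0.01, 0.0]},
{"translation": [-0.01, 0.0, -0.14], "angular": [0.02, 0.01, 0.0]},
{"translation": [-0.0, -0.0, -0.1], "angular": [0.02, 0.0, 0.0]},
{"translation": [-0.0, -0.0, -0.05], "angular": [0.02, 0.01, 0.0]},
{"translation": [-0.0, -0.0, -0.0], "angular": [0.02, 0.01, 0.0]},
{"translation": [-0.0, -0.0, -0.0], "angular": [0.01, 0.0, 0.0]},
```

View pics/side3.png

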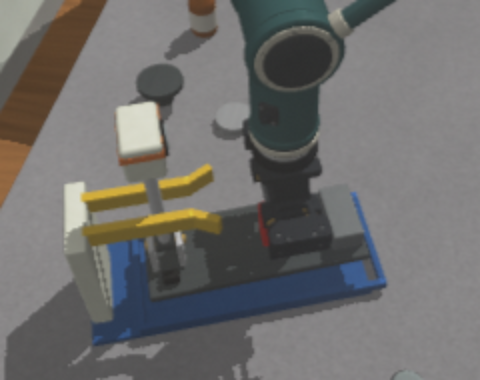

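The rod stands between the tines (crop (155,200)) and the base hangs over the tray, so I'm lowering it.

Emit:
{"method": "drive_tool", "body": {"rows": [{"translation": [0, 0, -0.02], "angular": [-0.06, -0.02, 0]}, {"translation": [0, 0, -0.06], "angular": [-0.04, -0.01, 0]}, {"translation": [0, 0, -0.12], "angular": [0, 0, 0]}, {"translation": [0, 0, -0.16], "angular": [0.01, 0, 0]}, {"translation": [0, 0, -0.18], "angular": [0.02, 0.01, 0]}, {"translation": [0, 0, -0.16], "angular": [0.02, 0.01, 0]}, {"translation": [0, 0, -0.12], "angular": [0.02, 0, 0]}, {"translation": [0, 0, -0.08], "angular": [0.02, 0.01, 0]}, {"translation": [0, 0, -0.03], "angular": [0.02, 0.01, 0]}]}}

```text
clock: 26.0
eef_pos: [0.5524, 0.2296, 0.0469]
orientation: [179.7, 0.0, 21.1]
contact_force: [-0.4, -0.9, -7.9]
gripper_width: 0.0297
grasp_force: 54.9
```

Run:
```python
from tr import *
B=np.r_[DO-.0*U,.0405,DY]
leg(B,D=.002)
```

```text
t 26.1 lean [0.0192 0.0306] yaw,pitch,phi [ 3.681e-01 -2.000e-04 -5.700e-03] tcp [0.5527 0.2297 0.0473] hinge [0.6926 0.2837 0.0597]
th 0.0269 w 0.033 phi -0.0037 ay [-0.0, -0.0, -0.0, -0.0, -0.0, 0.0, 0.0, 0.0, 0.0, 0.0]
pred [0.026, 0.02, 0.013, 0.006, 0.002, -0.001, -0.001, -0.001, -0.001, -0.001] phi [-0.015, -0.023, -0.026, -0.024, -0.019, -0.014, -0.01, -0.006, -0.004, -0.002]
{"translation": [-0.0, -0.0, -0.0], "angular": [-0.07, -0.03, 0.0]},
{"translation": [-0.0, -0.0, -0.02], "angular": [-0.05, -0.02, 0.0]},
{"translation": [-0.01, -0.0, -0.02], "angular": [-0.02, -0.0, 0.0]},
{"translation": [0.0, -0.0, -0.04], "angular": [0.01, 0.0, 0.0]},
{"translation": [0.0, -0.0, -0.03], "angular": [0.03, 0.01, 0.0]},
{"translation": [0.0, -0.0, -0.03], "angular": [0.03, 0.02, 0.0]},
{"translation": [-0.0, -0.0, -0.02], "angular": [0.03, 0.01, 0.0]},
{"translation": [-0.0, -0.0, -0.01], "angular": [0.02, 0.0, 0.0]},
{"translation": [-0.0, -0.0, -0.0], "angular": [0.02, 0.01, 0.0]},
{"translation": [-0.0, -0.0, -0.0], "angular": [0.01, 0.0, 0.0]},
```

Emit:
{"method": "drive_tool", "body": {"rows": [{"translation": [0, 0, -0.03], "angular": [0.01, 0, 0]}, {"translation": [0, 0, -0.04], "angular": [0.01, 0, 0]}, {"translation": [0, 0, -0.04], "angular": [0.01, 0.01, 0]}, {"translation": [0, 0, -0.03], "angular": [0.01, 0, 0]}, {"translation": [0, 0, -0.02], "angular": [0, 0, 0]}, {"translation": [0, 0, 0], "angular": [0, 0, 0]}, {"translation": [0, 0, 0], "angular": [0, 0, 0]}]}}

```text
clock: 26.8
eef_pos: [0.5528, 0.2299, 0.0413]
orientation: [-180.0, -0.1, 21.1]
contact_force: [-0.2, 0.2, -5.6]
gripper_width: 0.0293
grasp_force: 54.9
```

Emit:
{"method": "drive_tool", "body": {"rows": [{"translation": [0, 0, -0.01], "angular": [0, 0, 0]}, {"translation": [0, 0, -0.01], "angular": [0, 0, 0]}, {"translation": [0, 0, 0], "angular": [0, 0, 0]}, {"translation": [0, 0, 0], "angular": [0, 0, 0]}]}}

```text
clock: 27.2
eef_pos: [0.5529, 0.23, 0.0407]
orientation: [-180.0, -0.1, 21.1]
contact_force: [-2.6, -0.0, -2.4]
gripper_width: 0.0297
grasp_force: 54.9
```

Emit:
{"method": "drive_tool", "body": {"rows": [{"translation": [0, 0, -0.01], "angular": [0, 0, 0]}, {"translation": [0, 0, 0], "angular": [0, 0, 0]}, {"translation": [0, 0, 0], "angular": [0, 0, 0]}]}}

```text
clock: 27.5
eef_pos: [0.5529, 0.23, 0.0407]
orientation: [-180.0, -0.1, 21.1]
contact_force: [-4.6, -0.3, 3.6]
gripper_width: 0.0295
grasp_force: 54.9
```

Run:
```python
from tr import *
measure()
d=robot.get_image("side");P=cloud(d);cv2.imwrite("pics/side4.png",cv2.resize(d["img"][140:330,180:420],None,fx=2,fy=2))
# plate top points in dock frame: height and slopes
q=P[...,:2]-DO;x=q@U;y=q@np.array([-U[1],U[0]])
m=(x>.04)&(x<.12)&(y>.02)&(y<.05)&(P[...,2]>.005)&(P[...,2]<.04);print("plate",m.sum(),np.median(P[...,2][m]),np.polyfit(x[m],P[...,2][m],1).round(3))
```

```text
t 27.6 lean [0.0999 0.1102] yaw,pitch,phi [ 0.3683 -0.0016  0.0004] tcp [0.5529 0.23   0.0407] hinge [0.6928 0.284  0.0532]
plate 318 0.019512545267803272 [-0.004  0.02 ]
```

View pics/side4.png

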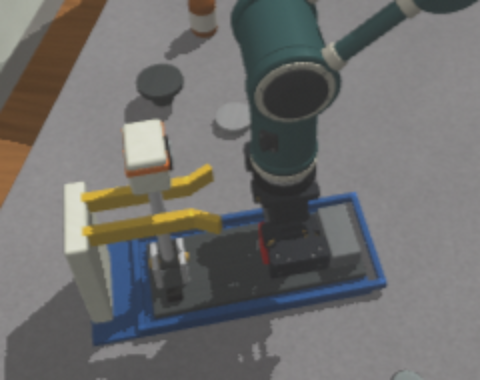

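The base lies flat in the tray (plate top at 19.5 mm, 20 expected) and the rod leans about 0.1 rad against the far tine. Next I let go and back away.

Emit:
{"method": "drive_tool", "body": {"rows": [{"translation": [0, 0, 0], "angular": [0, 0, 0]}, {"translation": [0, 0, 0], "angular": [0, 0, 0]}, {"translation": [0, 0, 0], "angular": [0, 0, 0]}, {"translation": [0, 0, 0], "angular": [0, 0, 0]}, {"translation": [0, 0, 0], "angular": [0, 0, 0]}, {"translation": [0, 0, 0], "angular": [0, 0, 0]}, {"translation": [0, 0, 0], "angular": [0, 0, 0]}], "grip": 0.5}}

```text
clock: 28.35
eef_pos: [0.5527, 0.2298, 0.0398]
orientation: [-180.0, -0.1, 21.1]
contact_force: [-0.2, 0.0, -0.2]
gripper_width: 0.0661
grasp_force: 0.0
```

Emit:
{"method": "drive_tool", "body": {"rows": [{"translation": [0, 0, 0.1], "angular": [0, 0, 0]}, {"translation": [0, 0, 0.3], "angular": [0, 0, 0]}, {"translation": [0, 0, 0.5], "angular": [0, 0, 0]}, {"translation": [0, 0, 0.6], "angular": [0, 0, 0]}, {"translation": [0, 0, 0.6], "angular": [0, 0, 0]}, {"translation": [0, 0, 0.6], "angular": [0, 0, 0]}, {"translation": [-0.2, -0.1, 0.4], "angular": [0, 0, 0]}, {"translation": [-0.5, -0.2, 0.3], "angular": [0, 0, 0]}, {"translation": [-0.3, -0.1, 0.1], "angular": [0, 0, 0]}, {"translation": [0, 0, 0], "angular": [0, 0, 0]}]}}

```text
clock: 29.35
eef_pos: [0.5119, 0.2136, 0.1812]
orientation: [-180.0, -0.2, 21.1]
contact_force: [0.3, 0.4, -0.1]
gripper_width: 0.0662
grasp_force: 0.0
```

Run:
```python
from tr import *
s=robot.get_state();print(s["clock"],s["contact_force"].round(1))
for n in("side","top"):
    d=robot.get_image(n);P=cloud(d);q=P[...,:2]-DO;x=q@U;y=q@np.array([-U[1],U[0]])
    for y0 in(.025,-.05):
        m=(x>.04)&(x<.12)&(y>y0)&(y<y0+.025)&(P[...,2]>.005)&(P[...,2]<.04);print(n,"plate",m.sum(),np.median(P[...,2][m]).round(4))
    r=masks(d["img"])["red"]&(P[...,2]>.06)&(abs(x)<.06)&(abs(y)<.05);print("handle",x[r].mean().round(4),y[r].mean().round(4),P[...,2][r].mean().round(4))
    f=s.copy();f["eef_pos"]=np.array([.5529,.23,.0407]);f["orientation"]=np.array([180,0,21.1]);print("lean",np.round(lean(d,f)[0],3))
d=robot.get_image("side");cv2.imwrite("pics/side5.png",d["img"])
```

```text
29.35 [ 0.3  0.4 -0.1]
side plate 265 0.0198
side plate 226 0.0199
handle -0.0008 0.0008 0.0796
lean 0.092
top plate 0 nan
top plate 0 nan
handle nan nan nan
lean 0.09
  return _methods._mean(a, axis=axis, dtype=dtype,
  ret = ret.dtype.type(ret / rcount)
<stdin>:7: RuntimeWarning: Mean of empty slice.
```

View pics/side5.png

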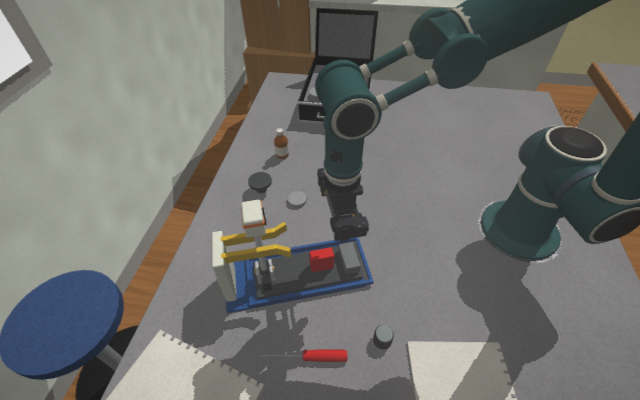

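The stand sits flat in the tray (handle at (321,260)), the rod rests in the fork (255,235), the gripper is clear, and the other items have not moved.

```bash
python3 -c "
from plant import robot
print(robot.job_done())"
```

```text
the job is handed in; nothing more can be done
None
```

The job is handed in: I held the column upright in the clear for about 6 s (wobbling up to about 0.06 rad), carried it to the dock (brief lean of about 0.08 rad on the way), slid it into the fork, set the stand flat in the tray and let go, at about 29 s on the clock.

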